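# Reload the blood analyser's bayonet cartridges, square the rack and start

## Robot

A 7-joint arm with a two-finger parallel gripper is mounted at the origin on the work surface. World frame = base frame: x ahead of the robot, y to its left, z up, the work surface at z = 0. Lengths are in mm, angles in rad, forces in N, time in s.
With the tool pointing down it reaches from about 400 to 925 mm from the base axis. Payload 5.6 kg.
Tool frame: the origin (TCP) lies on the centre line of the jaws, within the pads' length; the fingertips stand 11 mm ahead of it and the grasp point (between the pads) lies 8 mm behind it; z points along the fingers, y is the line along which they close (so a half turn about z gives the same grasp; the last joint's range is limited). The gripper opens to 85 mm and grips with 20 to 120 N. Pads are 22 mm wide; open, the fingers measure 114 mm over their backs; the gripper's body (76 mm by 85 mm) begins 54 mm behind the grasp point. The pads swing forward as they close: fully open they stand 13 mm farther back than shut.
Start: joints at [1.238, 0.468, -0.012, 1.603, 0.006, 1.071, -0.056], TCP at [185.703, -622.914, 242.29] pointing down, gripper open.
Joint ranges: [-2.53, 2.53], [-0.31, 2.02], [-1.57, 1.55], [0.28, 2.44], [-1.29, 4.43], [0.15, 1.84], [-2.92, 2.92]. Speed limits (rad/s): [2.57, 2.57, 3.14, 3.14, 3.14, 3.14, 3.14].

## Interface

Orientations are given as a 3x3 rotation matrix whose columns are the frame's x, y, z axes.
In Python, from plant import robot gives the robot as it stands.
- The arm moves only by the shell command python3 steer.py 'ROWS' [FORCE]. ROWS is a JSON object whose key "ticks" holds a list of rows, 1 to 5 of them, each of 7 numbers: dx, dy, dz in mm, then a rotation vector rx, ry, rz in rad, then the opening from 0.0 (shut) to 1.0 (fully open); each row is the pose to reach, as a shift and turn from the pose commanded when the command began, along the tool's axes at that moment; what a row does not reach only later rows make up. A row lasts 1/12 s, in which the tool goes at most 41.7 mm and 0.125 rad, less where a joint would pass 70% of its speed; a pose out of reach is approached as far as the arm can. The fingers move at their own pace and stop on an object; FORCE is the grip in N (left out, the last holds). Time passes only in rows, so rows that do not move let the fingers close. It prints the time, the measured TCP pose, the force, the opening and the grip force at its end. Input that does not fit is refused with a message, and nothing moves.
- robot.observe(): the state, without advancing time (a new reading comes with each control period).
- robot.camera(name): name is "scene" or "top"; returns a dict with "color" (420x560x3 uint8, red, green, blue), "mtx" (3x3 intrinsics, pixels), "D" ([k1, k2, p1, p2, k3] as OpenCV has them; the pictures are not rectified), "R" (3x3) and "t" (3): a world point X has camera coordinates R X + t. Camera axes: x right, y down, z forward; pixel columns grow to the right and rows downward; lengths in mm; the calibration is good to about 2 mm. A picture is of the moment at which its call begins. There is no depth.
- robot.close_job(): hands the job in; it is judged then, once.
The state is a dict: "time_s": time; "joint_pos": joint angles; "qd": joint speeds; "tau": joint torques, N m; "tool_pos": TCP position; "ee_rot": TCP orientation; "contact_force": force on the tool from outside, world axes, zero at the start; "moment": the same for the moment, N m; "gripper_width": opening from 0.0 (shut) to 1.0 (fully open); "gripper_force": force on a finger pad.
Only numpy, scipy, OpenCV 4.12 (cv2) and the standard library are available. Lean on these libraries where they do the work, as an engineer would, in place of code of your own. Each camera call takes 0.05 s, during which the arm holds its last target. There are 200 camera calls.

## Task

Get the blood analyser ready and start it: take every used (black-winged) reagent cartridge out of the white dock and leave it in the yellow waste tub, and lock the three fresh (blue-winged) cartridges into the dock's three bays, any cartridge in any bay - each pushed down against its spring, turned clockwise about a quarter turn and let up so that it seats with its wing in line with the red marks. Push the blue tube rack square and flush into the corner of the sampler's two fences, and once everything is in place press the green start button fully; start must not be pressed while cartridges are still missing or a used one is out of the tub. Keep the rack upright and leave the other things on the desk where they are.

Things in the scene. Friction and masses are not known exactly. Their poses are not given: they have to be found in the camera images.
- dock: White reagent dock fixed to the desk, 100 mm (x) by 310 mm (y), its deck 60 mm above the desk. Origin: centre of its underside; z up; the row of bays runs along its y, the start button is at its +y end. Its place and yaw change from start to start.
- bay1 (a point): Centre of bay 1 at deck height (dock x 0, y -110 mm). All bays alike: a grey collar, bore 48 mm, with two 14 mm gaps for the lugs at +75 and -105 degrees from the dock's x axis (counter-clockwise from above; green marks). Under the collar, clockwise from each gap: a ridge 10 mm deep, a seat 6 mm deep at 0 and 180 degrees (red marks), a stop.
- bay2 (a point): Centre of bay 2 at deck height (dock y -30 mm). To lock in any bay: enter with wing at +75 degrees; the cartridge then rests on a sprung plunger, origin 16 mm below this point. Push down until the origin is 27 to 30 mm below it (bottom 32 mm, 6 to 9 N), turn 75 degrees clockwise, wing along dock x, let up: it rises to its seat, origin 22 mm below, and can neither turn nor rise.
- bay3 (a point): Centre of bay 3 at deck height (dock y +50 mm). To unlock in any bay: push the cartridge down 5 to 8 mm from its seat, turn it 75 degrees counter-clockwise to the gaps, lift it out.
- start (a joint): Green start button, 26 mm across, a push button on the dock's deck; value: how far it is pressed in, m (0 out, 0.006 fully in; about 5 N). It springs back.
- start_top (a point): Centre of the top of the start button's cap, 81 mm above the desk when out.
- fresh1: Fresh cartridge: white, wing, band and lugs blue; stands on the desk, any yaw. Origin: centre of the underside. Body 44 mm across, 48 high (lowest 4 mm: 41 across); on top a flat grip wing, 44 mm long (x), 12 thick (y), 48 to 70 mm up. Two lugs in line with the wing (+x and -x) reach 31 mm from the axis, 8 mm wide, 10 to 16 mm up; a half turn makes no difference. 120 g.
- fresh2: Fresh cartridge: white, wing, band and lugs blue; stands on the desk, any yaw. Origin: centre of the underside. Body 44 mm across, 48 high (lowest 4 mm: 41 across); on top a flat grip wing, 44 mm long (x), 12 thick (y), 48 to 70 mm up. Two lugs in line with the wing (+x and -x) reach 31 mm from the axis, 8 mm wide, 10 to 16 mm up; a half turn makes no difference. 120 g.
- fresh3: Fresh cartridge: white, wing, band and lugs blue; stands on the desk, any yaw. Origin: centre of the underside. Body 44 mm across, 48 high (lowest 4 mm: 41 across); on top a flat grip wing, 44 mm long (x), 12 thick (y), 48 to 70 mm up. Two lugs in line with the wing (+x and -x) reach 31 mm from the axis, 8 mm wide, 10 to 16 mm up; a half turn makes no difference. 120 g.
- spent1: Used reagent cartridge: grey-beige body with black wing and lugs, shaped like a fresh one (size, lugs, origin). At the start locked in bay 1, wing along the dock's x axis, origin 22 mm below the bay's point. One to three of the used ones are present.
- spent2: Used reagent cartridge: grey-beige body with black wing and lugs, shaped like a fresh one (size, lugs, origin). At the start locked in bay 2, wing along the dock's x axis, origin 22 mm below the bay's point. One to three of the used ones are present.
- spent3: Used reagent cartridge: grey-beige body with black wing and lugs, shaped like a fresh one (size, lugs, origin). At the start locked in bay 3, wing along the dock's x axis, origin 22 mm below the bay's point. One to three of the used ones are present.
- tub: Round yellow waste tub fixed to the desk, 170 mm across its rim, 75 mm high, wall 3 mm, inside 142 mm across at the floor, which is 4 mm thick. Origin: centre of its underside.
- sampler: Sampler stage fixed to the desk: a grey mat level with the desk, with two aluminium fences 25 mm high and 12 mm thick, square to each other. Origin on the desk. The far fence's inner face is at its x = +90 mm and runs along y from -100 to +112 mm; the left fence's inner face is at its y = +100 mm and runs along x from -100 to +90 mm.
- fence_corner (a point): Inner corner where the inner faces of the two fences meet, at desk height.
- rack: Blue rack with ten red-capped micro blood tubes (fixed in it), standing loose on the mat, askew: block 64 mm (x) by 110 mm (y) by 32 mm high, the tube caps (15 mm across, inset 8 mm or more from the faces) up to 56 mm. Origin: centre of its underside. 300 g. Home: its +x face flush on the far fence and its +y face flush on the left fence.
- rack_corner (a point): The rack's bottom corner at its +x, +y edges (x +32, y +55 mm from its origin); at home it meets fence_corner.
- meter: Bystander: grey pocket blood-sugar meter, 92 x 52 x 20 mm, origin centre of underside.
- strips1: Bystander: small black test-strip vial, 30 mm across, 55 mm high, origin centre of underside.
- strips2: Bystander: second test-strip vial, like the first but with a white cap.
- marker: Bystander: orange marker pen lying on the desk, 130 mm long, 12 mm thick, origin beneath its middle.
- swabs: Bystander: blue box of swabs, 75 x 55 x 45 mm, origin centre of underside.

How it is judged:
By the outcome, as a careful person would: the job done as asked, in the order asked, and still so for the second after the job is handed in, with the robot touching nothing.
Of spent1, spent2, spent3 only 1 to 3 are there at a start; the rules pass over those that are not, and their reading is None.
At some moment in a run one of rack, fresh1, fresh2, fresh3 may be knocked a few centimetres aside while the robot is not near it.
It also fails if it takes over 210 s, if anything falls off the work surface, if the arm or the gripper's body presses on something with over 40 N, if the wrist force passes 120 N, or if a joint passes its speed limit or range.

## Working session

There is one attempt and no reset: what is moved stays moved. The work goes in short steps, Python scripts to look and compute and a shell command to move; the robot and the scene stay as the last step left them, time stands still between calls to the robot, and variables do not carry over. Pictures are saved under pics/ and viewed, at most 14 in all, crops included, and the job is handed in when it is done.

```bash
ls; mkdir -p pics
python3 - <<'E'
from plant import robot
import cv2
for n in("scene","top"):
    c=robot.camera(n); cv2.imwrite(f"pics/{n}0.png",c["color"][:,:,::-1]); print(n,c["mtx"].tolist(),c["D"],c["R"].tolist(),c["t"])
o=robot.observe(); print(o)
E
```

```text
pics
plant.py
steer.py
scene [[386.5957719141535, 0.0, 284.49831674683276], [0.0, 386.5957719141535, 215.33254895290446], [0.0, 0.0, 1.0]] [0.02187855 0.         0.         0.         0.        ] [[-0.8390163346249255, 0.5440658031341392, -0.00663265350818256], [0.4571975069494439, 0.6983409961706131, -0.5507179792839976], [-0.2949949658413994, -0.4650938130393056, -0.8346650317347619]] [ 477.05465022 -140.64114604 1047.09525565]
top [[379.28908977077407, 0.0, 287.48512306291923], [0.0, 379.28908977077407, 210.80347933291526], [0.0, 0.0, 1.0]] [-0.04401825  0.          0.          0.          0.        ] [[-0.003592928310248445, -0.9998309748343717, -0.018030879842852406], [-0.9977464783966291, 0.004792363953360623, -0.06692531729371119], [0.06700041576947714, 0.017749788998421834, -0.9975950527529839]] [-55.05076016 493.10289639 998.45818618]
{'time_s': 0.1, 'joint_pos': array([ 1.23797436,  0.46828216, -0.01157684,  1.60353204,  0.00595089,
        1.07139614, -0.05627697]), 'qd': array([-1.02836635e-04, -1.43297030e-03, -1.20505610e-03, -3.60054004e-03,
       -1.25187169e-04, -4.35414169e-05, -1.03315183e-03]), 'tau': array([ 5.52695274e-04, -5.33522737e+01,  2.11860199e-02, -2.51967233e+01,
        1.14647715e-02,  4.30001019e-03,  4.18916989e-05]), 'tool_pos': array([ 185.55572088, -622.44855365,  241.43783691]), 'ee_rot': array([[ 9.58319938e-01,  2.85696715e-01, -5.31701034e-04],
       [ 2.85697197e-01, -9.58318782e-01,  1.49128422e-03],
       [-8.34840833e-05, -1.58103290e-03, -9.99998747e-01]]), 'contact_force': array([0.30900668, 0.81818176, 0.2800624 ]), 'moment': array([-0.00856776, -0.00712083,  0.01248572]), 'gripper_force': 0.0, 'gripper_width': 0.9962421575804956}
```
joint1=1.238 yet TCP at y=-622... fine.

```bash
python3 -c "
import cv2
for n in('scene','top'):
    a=cv2.imread(f'pics/{n}0.png'); cv2.imwrite(f'pics/{n}0b.png',cv2.resize(a,(800,600),interpolation=cv2.INTER_CUBIC))"
```

View pics/top0b.png

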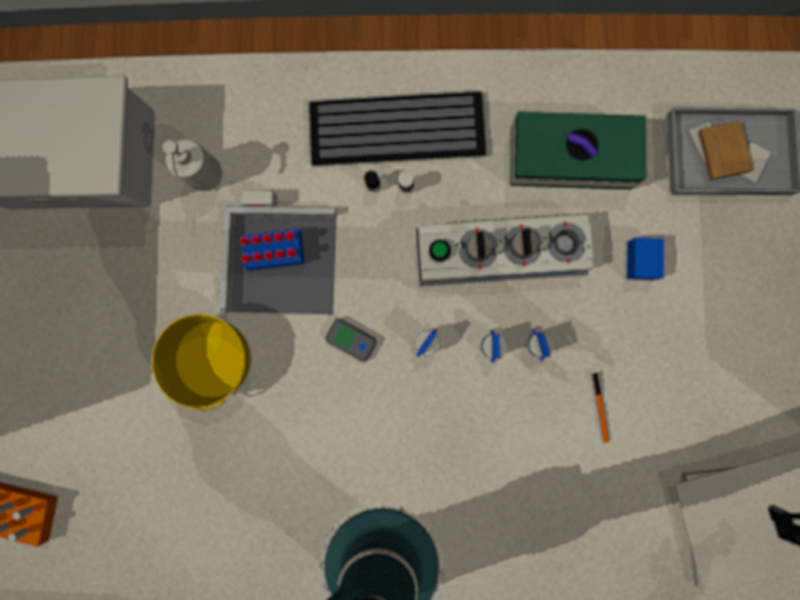

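View pics/scene0b.png

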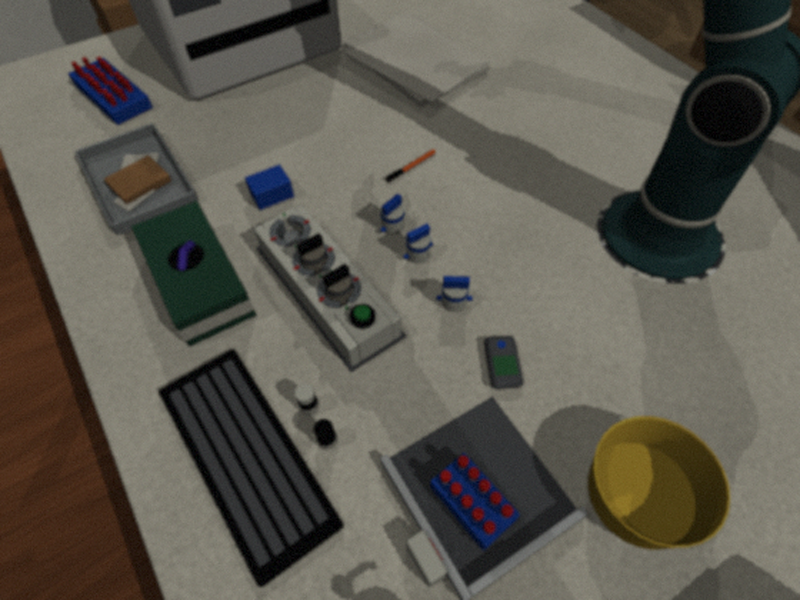

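The top view shows the dock at (420–590, 215–280), start button at the left, used cartridges in bays 3 and 2 (x≈480, 525) and bay 1 empty. The fresh ones are at (428,343), (494,346) and (540,344), the rack at (272,250), the tub at (200,362). Next, enlarged crops.

```bash
cat > h.py <<'E'
import numpy as np, cv2
from plant import robot
def bp(c,uv,z):
    uv=np.array(uv,float).reshape(-1,1,2)
    n=cv2.undistortPoints(uv,c["mtx"],c["D"]).reshape(-1,2)
    R,t=c["R"],np.asarray(c["t"]); C=-R.T@t
    d=np.c_[n,np.ones(len(n))]@R
    return C+d*((np.broadcast_to(z,len(n))-C[2])/d[:,2])[:,None]
def pj(c,X):
    return cv2.projectPoints(np.array(X,float).reshape(-1,1,3),cv2.Rodrigues(c["R"])[0],np.asarray(c["t"],float),c["mtx"],c["D"])[0].reshape(-1,2)
def crop(c,x0,y0,w,h,s,name):
    a=c["color"][y0:y0+h,x0:x0+w,::-1]
    a=cv2.resize(a,None,fx=s,fy=s,interpolation=cv2.INTER_CUBIC)
    for x in range(-(-x0//10)*10,x0+w,10): cv2.line(a,(int((x-x0+.5)*s),0),(int((x-x0+.5)*s),6 if x%50 else 14),(0,255,255),1)
    for y in range(-(-y0//10)*10,y0+h,10): cv2.line(a,(0,int((y-y0+.5)*s)),(6 if y%50 else 14,int((y-y0+.5)*s)),(0,255,255),1)
    cv2.imwrite(name,a)
E
python3 - <<'E'
from h import *
import pickle
C={n:robot.camera(n) for n in("top","scene")}
pickle.dump(C,open("c0.pkl","wb"))
crop(C["top"],285,145,140,115,5.2,"pics/a.png")
crop(C["top"],100,130,140,160,3.7,"pics/b.png")
crop(C["scene"],170,120,180,135,4.4,"pics/c.png")
E
```

```text
(no output)
```

View pics/a.png

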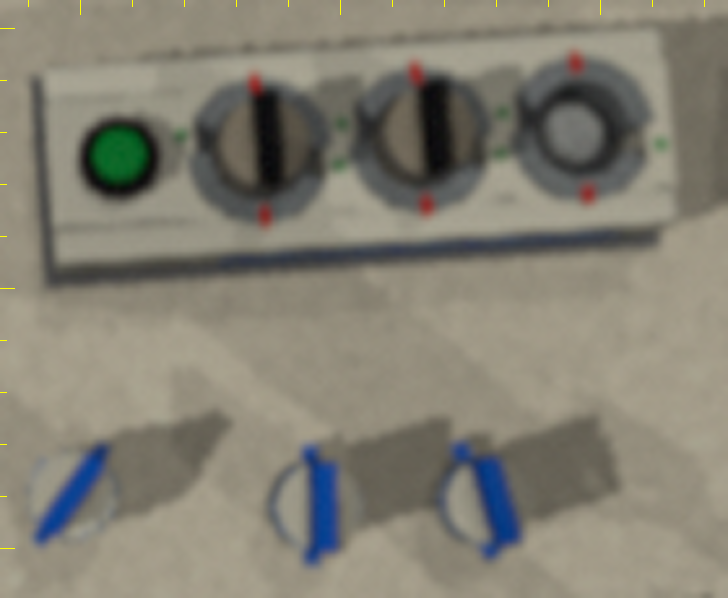

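View pics/b.png

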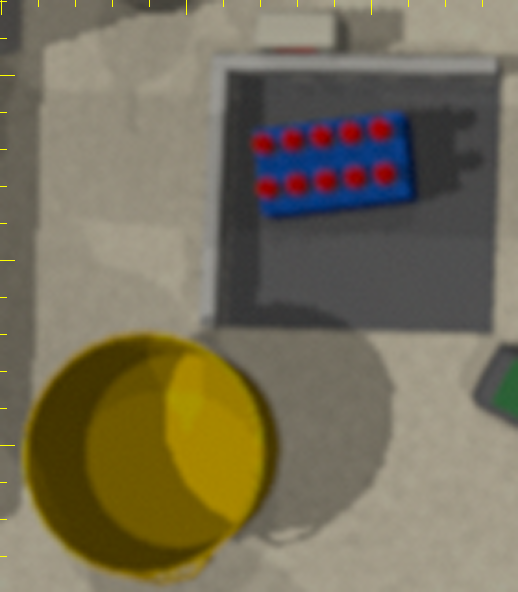

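View pics/c.png

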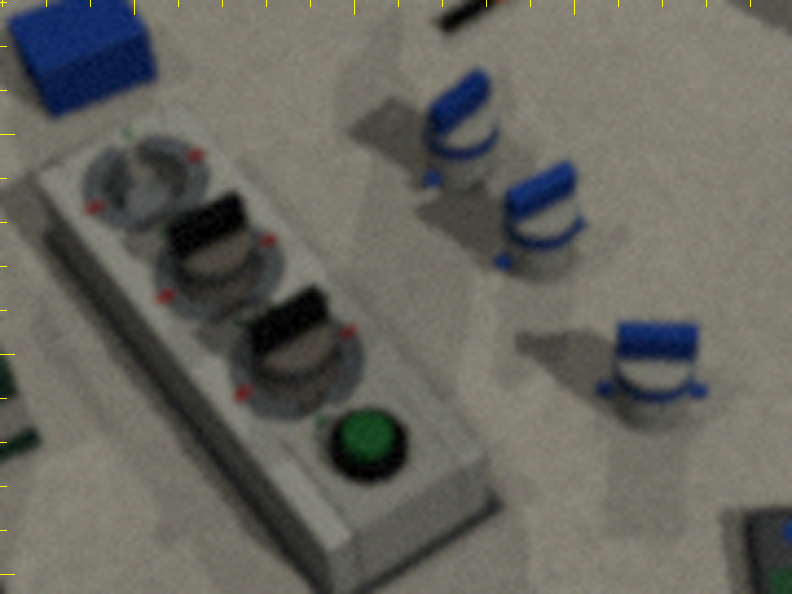

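```bash
cat > fit.py <<'E'
from h import *
from scipy.optimize import minimize, least_squares
S=4
def render(c,p,zb=38.,z0=0.,roi=None):
    x,y,a=p; x0,y0,w,h=roi; m=np.zeros((h*S,w*S),np.uint8)
    Rz=np.array([[np.cos(a),-np.sin(a)],[np.sin(a),np.cos(a)]])
    def hull(P,v):
        P=np.array(P,float); P[:,:2]=P[:,:2]@Rz.T+[x,y]; P[:,2]+=z0
        q=(pj(c,P)-[x0,y0]+.5)*S-.5
        cv2.fillConvexPoly(m,cv2.convexHull(np.round(q*16).astype(np.int32)),v,shift=4)
    th=np.linspace(0,2*np.pi,40)
    cyl=lambda za,zb,r=22:[(r*np.cos(t),r*np.sin(t),z) for t in th for z in(za,zb)]
    box=lambda xa,xb,ya,yb,za,zb:[(i,j,k) for i in(xa,xb) for j in(ya,yb) for k in(za,zb)]
    C=-c["R"].T@np.asarray(c["t"]); d=(C[:2]-[x,y])@Rz
    L=[box(15,31,-4,4,10,16),box(-31,-15,-4,4,10,16)]
    if d[0]<0: L=L[::-1]
    hull(L[1],255); hull(cyl(0,zb),0)
    hull(box(*((22,31) if d[0]>0 else (-31,-22)),-4,4,10,16),255)
    hull(cyl(zb,zb+4),255); hull(cyl(zb+4,48),0); hull(box(-22,22,-6,6,48,70),255)
    return cv2.GaussianBlur(cv2.resize(m,(w,h),interpolation=cv2.INTER_AREA)/255.,(3,3),.7)
def bluemask(c,roi):
    x0,y0,w,h=roi; I=c["color"][y0:y0+h,x0:x0+w].astype(float)
    return np.clip((I[...,2]-I[...,0]-15)/60.,0,1)
def fitcart(C,p0,cams=("top","scene"),zb=38.):
    T=[]
    for n in cams:
        u=pj(C[n],[(p0[0],p0[1],35)])[0]; roi=(int(u[0])-25,int(u[1])-25,50,50)
        T.append((C[n],roi,bluemask(C[n],roi)))
    f=lambda p:sum(((render(c,p,zb,0,r)-m)**2).sum() for c,r,m in T)
    best=None
    for k in range(2):
        r=minimize(f,best.x if k else p0,method="Nelder-Mead",options=dict(initial_simplex=np.array(best.x if k else p0)+np.array([[0,0,0],[8,0,0],[0,8,0],[0,0,.25]])))
        best=r
    return best.x,best.fun
E
python3 - <<'E'
from fit import *
import pickle
C=pickle.load(open("c0.pkl","rb")); T,Sc=C["top"],C["scene"]
print("camC",[(-c["R"].T@np.asarray(c["t"])).round() for c in(T,Sc)])
A=lambda P:np.array(P,float)/5.2+[285,145]-.5
B=lambda P:np.array(P,float)/3.7+[100,130]-.5
Cc=lambda P:np.array(P,float)/4.4+[170,120]-.5
ra=[(255,84),(265,216),(415,73),(427,205),(575,62),(588,195)]
rc=[(348,331),(242,393),(268,240),(165,296),(195,155),(95,207)]
np.set_printoptions(suppress=True,precision=1)
for n,X in(("top",bp(T,A(ra),60)),("sc",bp(Sc,Cc(rc),60))):
    m=(X[::2]+X[1::2])/2; print(n,"bays3,2,1",m[:,:2].tolist(),"yaw",np.degrees(np.arctan2(*(m[0]-m[2])[[1,0]]))-90, "gap",np.linalg.norm(m[0]-m[1]),np.linalg.norm(m[1]-m[2]),"red sep",np.linalg.norm(X[0]-X[1]))
print("btn",bp(T,A([(120,156)]),81),bp(Sc,Cc([(368,436)]),81))
print("deck corners",bp(T,A([(38,75),(657,28),(677,222),(50,265)]),60)[:,:2].tolist())
for p0 in bp(T,A([(74,494),(312,505),(476,502)]),16):
  for zb in (36.,40.):
    best=None
    for a in np.arange(0,3.1,.5):
        r=fitcart(C,[p0[0],p0[1],a],zb=zb)
        if best is None or r[1]<best[1]: best=r
    print(zb,best[0][:2],np.degrees(best[0][2])%180,best[1], "top only",fitcart(C,best[0],("top",),zb),"sc",fitcart(C,best[0],("scene",),zb))
cap=bp(T,B([(262,144),(292,140),(321,136),(350,132),(380,129),(267,188),(296,184),(325,181),(355,177),(384,174)]),56)
print("caps",cap[:,:2].tolist(),cap.mean(0))
print("fence top inner: corner, far end, left end",bp(T,B([(227,73),(497,73),(214,325)]),25)[:,:2].tolist())
print("tub rim L,R,T,B",bp(T,B([(23,450),(275,450),(150,332),(150,576)]),75)[:,:2].tolist())
E
```

```text
camC [array([ 425.,  -75., 1028.]), array([773., 326., 800.])]
top bays3,2,1 [[586.001138682713, -179.21933336763882], [591.0874332424589, -258.93455843869174], [595.99186062389, -338.58970967525596]] yaw 3.587103976081096 gap 79.87732782509143 79.80599304851516 red sep 66.09830525895055
sc bays3,2,1 [[585.0618376157968, -180.2137663166901], [590.3774861004324, -260.0463771438795], [595.0901753199116, -339.2328587431215]] yaw 3.608507127219042 gap 80.00938613873804 79.32659268963015 red sep 67.26647100938825
btn [[ 579.9 -109.2   81. ]] [[ 582.3 -105.6   81. ]]
deck corners [[624.2088883129662, -69.55572810838554], [646.2881400919703, -377.56574089480347], [549.088953392459, -384.7002081087359], [529.2700015531744, -75.0524697453207]]
36.0 [415.3 -85.5] 146.798138164857 63.11627601192761 top only (array([416.2, -85.5,  -0.6]), np.float64(8.13483824573703)) sc (array([415.2, -85.5,  -0.6]), np.float64(53.418765957153774))
40.0 [416. -86.] 146.82130761275755 65.13561370468396 top only (array([416.5, -85.9,   2.5]), np.float64(8.701705603764129)) sc (array([415.7, -85.9,   2.6]), np.flo
[... 908 characters left out ...]
803592], [608.0728095852813, 206.20531121995919], [610.727988924755, 185.56425609021773], [612.6643839600429, 164.23703809125755], [571.3699493734015, 244.11759705367967], [574.0384176671586, 223.4528736050155], [575.9961803247261, 202.81680926204035], [578.6586810364295, 181.52026388430522], [580.6176771947639, 160.96130701891948]] [592.  204.4  56. ]
fence top inner: corner, far end, left end [[661.3741180901325, 285.7992862863721], [659.1298862858632, 86.6372739864936], [476.39742684269515, 291.44205691211727]]
tub rim L,R,T,B [[388.07656073208443, 405.8504123162599], [388.22037573205085, 229.3293739882016], [469.17608046901233, 317.977339860542], [302.50032808753946, 314.82880715195273]]
```

Both cameras agree to about 1 mm: dock yaw 3.6°, bays at (585.6,−179.7), (590.7,−259.5) and (595.7,−338.9). First I move above bay 3 with the tool aligned to the dock.

```bash
cat > w.py <<'E'
# delta in tool axes to a world target: python3 w.py x y z [yaw_deg of tool x]
import sys; from h import *
o=robot.observe(); R=o["ee_rot"]; p=o["tool_pos"]; a=[float(v) for v in sys.argv[1:]]
yaw=np.degrees(np.arctan2(R[1,0],R[0,0])); np.set_printoptions(suppress=True,precision=1)
print("t",round(o["time_s"],1),"p",p,"yaw %.2f"%yaw,"F",o["contact_force"],"w %.3f"%o["gripper_width"],"q",o["joint_pos"].round(2),"zaxis",R[:,2].round(3))
if len(a)>=3: print("d",R.T@(np.array(a[:3])-p),"n",np.linalg.norm(np.array(a[:3])-p)/41.7, "rz %.3f"%np.radians((yaw-a[3]+180)%360-180) if len(a)>3 else "")
E
python3 steer.py '{"ticks":[[170,-103,0,0,0,0,0.6],[170,-103,0,0,0,0,0.6],[170,-103,0,0,0,0,0.6],[170,-103,0,0,0,0,0.6],[170,-103,0,0,0,0,0.6]]}' 80
python3 steer.py '{"ticks":[[170,-103,0,0,0,0,0.6],[170,-103,0,0,0,0,0.6],[170,-103,0,0,0,0,0.6],[170,-103,0,0,0,0,0.6],[170,-103,0,0,0,0,0.6]]}'
python3 steer.py '{"ticks":[[170,-103,0,0,0,0.227,0.6],[170,-103,0,0,0,0.227,0.6],[170,-103,0,0,0,0.227,0.6],[170,-103,0,0,0,0.227,0.6],[170,-103,0,0,0,0.227,0.6]]}'
python3 w.py 585.6 -179.7 125 3.6
```

```text
time_s: 0.62
tool_pos: [321.6, -472.5, 242.2]
ee_rot: [[0.958, 0.288, 0.001], [0.288, -0.958, 0.001], [0.001, -0.001, -1.0]]
contact_force: [0.3, -0.3, 0.3]
gripper_width: 0.604
gripper_force: 0.0
time_s: 1.03
tool_pos: [454.8, -325.0, 242.4]
ee_rot: [[0.958, 0.288, 0.001], [0.288, -0.958, 0.001], [0.001, -0.0, -1.0]]
contact_force: [-0.4, -0.0, -0.3]
gripper_width: 0.602
gripper_force: 0.0
time_s: 1.45
tool_pos: [587.8, -178.0, 242.3]
ee_rot: [[0.998, 0.065, 0.0], [0.065, -0.998, 0.001], [0.001, -0.001, -1.0]]
contact_force: [-0.1, -0.7, 0.9]
gripper_width: 0.603
gripper_force: 0.0
t 1.4 p [ 587.8 -178.   242.3] yaw 3.70 F [-0.1 -0.7  0.9] w 0.603 q [ 0.4  0.4 -0.2  1.7  0.1  1.1 -1.3] zaxis [ 0.  0. -1.]
d [ -2.4   1.6 117.3] n 2.8128921591684617 rz 0.002
```

```bash
python3 steer.py '{"ticks":[[-2.4,1.6,41,0,0,0,0.6],[-2.4,1.6,82,0,0,0,0.6],[-2.4,1.6,117,0,0,0,0.6],[-2.4,1.6,135,0,0,0,0.6],[-2.4,1.6,143,0,0,0,0.6]]}'
python3 steer.py '{"ticks":[[0,0,0,0,0,0,0],[0,0,0,0,0,0,0],[0,0,0,0,0,0,0],[0,0,0,0,0,0,0],[0,0,0,0,0,0,0]]}'
python3 w.py 585.6 -179.7 99 3.6
```

```text
time_s: 1.87
tool_pos: [581.5, -182.1, 95.4]
ee_rot: [[0.998, 0.063, -0.006], [0.063, -0.998, 0.002], [-0.006, -0.002, -1.0]]
contact_force: [-0.1, 0.1, 0.5]
gripper_width: 0.596
gripper_force: 0.0
time_s: 2.28
tool_pos: [585.2, -182.6, 101.4]
ee_rot: [[0.998, 0.063, 0.003], [0.063, -0.998, -0.0], [0.003, 0.001, -1.0]]
contact_force: [-0.7, 2.0, 5.7]
gripper_width: 0.116
gripper_force: 79.6
t 2.3 p [ 585.2 -182.6  101.4] yaw 3.63 F [-0.7  2.   5.7] w 0.116 q [ 0.4  0.6 -0.2  1.8  0.1  0.8 -1.4] zaxis [ 0. -0. -1.]
d [ 0.6 -2.8  2.4] n 0.09046710389991981 rz 0.000
```

```bash
python3 steer.py '{"ticks":[[0,0,0,0,0,0,0],[0,0,0,0,0,0,0],[0,0,0,0,0,0,0],[0,0,0,0,0,0,0]]}'
python3 w.py 585.6 -179.7 99 3.6
```

```text
time_s: 2.62
tool_pos: [585.2, -182.6, 101.3]
ee_rot: [[0.998, 0.063, 0.003], [0.063, -0.998, -0.0], [0.003, 0.001, -1.0]]
contact_force: [-1.8, 2.6, 5.9]
gripper_width: 0.12
gripper_force: 79.7
t 2.6 p [ 585.2 -182.6  101.3] yaw 3.63 F [-1.8  2.6  5.9] w 0.120 q [ 0.4  0.6 -0.2  1.8  0.1  0.8 -1.4] zaxis [ 0. -0. -1.]
d [ 0.6 -2.8  2.3] n 0.08808811649015079 rz 0.001
```

```bash
python3 steer.py '{"ticks":[[0,-2.5,4,0,0,0,0],[0,-2.5,8,0,0,0,0],[0,-2.5,8,0,0,0,0],[0,-2.5,8,0,0,0,0]]}'
python3 w.py 585.6 -179.7 99 3.6
```

```text
time_s: 2.95
tool_pos: [585.3, -181.9, 93.4]
ee_rot: [[0.998, 0.062, 0.004], [0.062, -0.998, -0.003], [0.004, 0.003, -1.0]]
contact_force: [-0.3, -1.8, 6.8]
gripper_width: 0.118
gripper_force: 79.7
t 3.0 p [ 585.3 -181.9   93.4] yaw 3.57 F [-0.3 -1.8  6.8] w 0.118 q [ 0.4  0.6 -0.2  1.8  0.1  0.8 -1.4] zaxis [ 0. -0. -1.]
d [ 0.4 -2.2 -5.6] n 0.14382579068789222 rz -0.001
```

```bash
python3 steer.py '{"ticks":[[0,1.5,0,0,0,0,0],[0,1.5,0,0,0,-0.12,0],[0,1.5,0,0,0,-0.24,0],[0,1.5,0,0,0,-0.35,0],[0,1.5,0,0,0,-0.35,0]]}'
python3 w.py
```

```text
time_s: 3.37
tool_pos: [585.1, -182.6, 93.5]
ee_rot: [[0.914, 0.405, 0.004], [0.405, -0.914, -0.001], [0.003, 0.003, -1.0]]
contact_force: [-1.5, 0.8, 7.9]
gripper_width: 0.117
gripper_force: 80.0
t 3.4 p [ 585.1 -182.6   93.5] yaw 23.89 F [-1.5  0.8  7.9] w 0.117 q [ 0.4  0.6 -0.3  1.8  0.2  0.8 -1.1] zaxis [ 0. -0. -1.]
```

```bash
python3 steer.py '{"ticks":[[0,0,0,0,0,-0.12,0],[0,0,0,0,0,-0.24,0],[0,0,0,0,0,-0.36,0],[0,0,0,0,0,-0.48,0],[0,0,0,0,0,-0.6,0]]}'
python3 steer.py '{"ticks":[[0,0,0,0,0,-0.12,0],[0,0,0,0,0,-0.24,0],[0,0,0,0,0,-0.359,0],[0,0,0,0,0,-0.359,0],[0,0,0,0,0,-0.359,0]]}'
python3 w.py
```

```text
time_s: 3.78
tool_pos: [585.2, -182.6, 93.5]
ee_rot: [[0.525, 0.851, 0.004], [0.851, -0.525, -0.002], [0.0, 0.004, -1.0]]
contact_force: [-0.3, 0.6, 6.4]
gripper_width: 0.121
gripper_force: 79.9
time_s: 4.2
tool_pos: [585.3, -181.6, 93.4]
ee_rot: [[0.198, 0.98, 0.004], [0.98, -0.198, -0.0], [0.001, 0.004, -1.0]]
contact_force: [-0.5, 1.9, 7.2]
gripper_width: 0.117
gripper_force: 79.9
t 4.2 p [ 585.3 -181.6   93.4] yaw 78.60 F [-0.5  1.9  7.2] w 0.117 q [ 0.6  0.7 -0.5  1.8  0.4  0.8 -0.3] zaxis [ 0. -0. -1.]
```

```bash
python3 steer.py '{"ticks":[[0,0,-5,0,0,0,0],[0,0,-10,0,0,0,0],[0,0,-16,0,0,0,0],[0,0,-16,0,0,0,0]]}'
python3 steer.py '{"ticks":[[0,0,-20,0,0,0,0],[0,0,-40,0,0,0,0],[0,0,-60,0,0,0,0],[0,0,-60,0,0,0,0],[0,0,-60,0,0,0,0]]}'
python3 w.py 387 317 215
```

```text
time_s: 4.53
tool_pos: [584.9, -181.6, 108.9]
ee_rot: [[0.198, 0.98, 0.003], [0.98, -0.198, -0.0], [0.0, 0.003, -1.0]]
contact_force: [2.0, 3.3, 1.1]
gripper_width: 0.118
gripper_force: 79.0
time_s: 4.95
tool_pos: [583.5, -182.9, 167.4]
ee_rot: [[0.199, 0.98, 0.0], [0.98, -0.199, -0.002], [-0.002, 0.0, -1.0]]
contact_force: [0.0, 0.4, -0.8]
gripper_width: 0.119
gripper_force: 79.3
t 5.0 p [ 583.5 -182.9  167.4] yaw 78.54 F [ 0.   0.4 -0.8] w 0.119 q [ 0.6  0.6 -0.5  1.7  0.3  0.9 -0.2] zaxis [ 0. -0. -1.]
d [ 450.8 -291.8  -48.4] n 12.930201683975394
```

```bash
python3 steer.py '{"ticks":[[161,-99.5,0,0,0,0,0],[161,-99.5,0,0,0,0,0],[161,-99.5,0,0,0,0,0],[161,-99.5,0,0,0,0,0],[161,-99.5,0,0,0,0,0]]}'
python3 steer.py '{"ticks":[[161,-99.5,0,0,0,0,0],[161,-99.5,0,0,0,0,0],[161,-99.5,0,0,0,0,0],[161,-99.5,0,0,0,0,0],[161,-99.5,0,0,0,0,0]]}'
python3 steer.py '{"ticks":[[161,-99.5,0,0,0,0,0],[161,-99.5,0,0,0,0,0],[161,-99.5,0,0,0,0,0],[161,-99.5,0,0,0,0,0],[161,-99.5,0,0,0,0,0]]}'
python3 steer.py '{"ticks":[[0,0,0,0,0,0,0],[0,0,0,0,0,0,0]]}'
python3 w.py 387 350 75
```

```text
time_s: 5.37
tool_pos: [514.6, -0.1, 165.7]
ee_rot: [[0.193, 0.981, -0.004], [0.981, -0.193, 0.001], [0.0, -0.004, -1.0]]
contact_force: [0.7, -0.3, -1.8]
gripper_width: 0.12
gripper_force: 79.1
time_s: 5.78
tool_pos: [449.1, 176.7, 166.0]
ee_rot: [[0.193, 0.981, -0.003], [0.981, -0.193, 0.0], [-0.0, -0.003, -1.0]]
contact_force: [-0.1, -0.3, -1.9]
gripper_width: 0.116
gripper_force: 79.2
time_s: 6.2
tool_pos: [383.5, 354.1, 166.0]
ee_rot: [[0.193, 0.981, -0.003], [0.981, -0.193, 0.001], [0.0, -0.003, -1.0]]
contact_force: [0.3, 0.0, -1.8]
gripper_width: 0.118
gripper_force: 79.1
time_s: 6.37
tool_pos: [385.2, 350.7, 165.6]
ee_rot: [[0.195, 0.981, -0.003], [0.981, -0.195, -0.002], [-0.003, -0.002, -1.0]]
contact_force: [-0.2, -1.5, -0.8]
gripper_width: 0.118
gripper_force: 79.1
t 6.4 p [385.2 350.7 165.6] yaw 78.78 F [-0.2 -1.5 -0.8] w 0.118 q [-0.2  0.5 -0.7  1.9  0.4  0.9 -1.3] zaxis [-0. -0. -1.]
d [-0.1  2.1 90.6] n 2.1735412820016773
```

Lower, release, rise; then return to bay 2.

```bash
python3 steer.py '{"ticks":[[0,0,40,0,0,0,0],[0,0,70,0,0,0,0],[0,0,90,0,0,0,0],[0,0,92,0,0,0,0],[0,0,92,0,0,0,0]]}'
python3 steer.py '{"ticks":[[0,0,0,0,0,0,0.5],[0,0,0,0,0,0,0.5],[0,0,0,0,0,0,0.5],[0,0,0,0,0,0,0.5]]}'
python3 steer.py '{"ticks":[[0,0,-35,0,0,0,0.5],[0,0,-70,0,0,0,0.5],[0,0,-100,0,0,0,0.5],[0,0,-100,0,0,0,0.5],[0,0,-100,0,0,0,0.5]]}'
python3 w.py 590.7 -261.5 150 3.6
```

```text
time_s: 6.78
tool_pos: [386.6, 348.2, 73.7]
ee_rot: [[0.2, 0.98, -0.003], [0.98, -0.2, -0.003], [-0.004, -0.002, -1.0]]
contact_force: [0.3, -0.0, -0.4]
gripper_width: 0.119
gripper_force: 79.1
time_s: 7.12
tool_pos: [387.5, 351.0, 76.5]
ee_rot: [[0.198, 0.98, 0.002], [0.98, -0.198, 0.001], [0.002, 0.002, -1.0]]
contact_force: [0.6, -0.5, 0.3]
gripper_width: 0.496
gripper_force: 0.0
time_s: 7.53
tool_pos: [387.8, 351.4, 177.5]
ee_rot: [[0.198, 0.98, 0.004], [0.98, -0.198, 0.002], [0.003, 0.004, -1.0]]
contact_force: [0.0, 0.2, -0.3]
gripper_width: 0.5
gripper_force: 0.0
t 7.5 p [387.8 351.4 177.5] yaw 78.57 F [ 0.   0.2 -0.3] w 0.500 q [-0.2  0.4 -0.7  1.9  0.4  0.9 -1.3] zaxis [ 0.  0. -1.]
d [-560.6  320.2   27. ] n 15.495818612946211 rz 1.309
```

```bash
python3 steer.py '{"ticks":[[-160,92,0,0,0,0,0.6],[-160,92,0,0,0,0,0.6],[-160,92,0,0,0,0,0.6],[-160,92,0,0,0,0,0.6],[-160,92,0,0,0,0,0.6]]}'
python3 steer.py '{"ticks":[[-160,92,0,0,0,0,0.6],[-160,92,0,0,0,0,0.6],[-160,92,0,0,0,0,0.6],[-160,92,0,0,0,0,0.6],[-160,92,0,0,0,0,0.6]]}'
python3 steer.py '{"ticks":[[-160,92,0,0,0,0.6,0.6],[-160,92,0,0,0,0.6,0.6],[-160,92,0,0,0,0.6,0.6],[-160,92,0,0,0,0.6,0.6],[-160,92,0,0,0,0.6,0.6]]}'
python3 steer.py '{"ticks":[[0,0,0,0,0,0.62,0.6],[0,0,0,0,0,0.62,0.6],[0,0,0,0,0,0.62,0.6],[0,0,0,0,0,0.62,0.6],[0,0,0,0,0,0.62,0.6]]}'
python3 steer.py '{"ticks":[[0,0,0,0,0,0.089,0.6],[0,0,0,0,0,0.089,0.6]]}'
python3 w.py 590.7 -261.7 99 3.6
```

```text
time_s: 7.95
tool_pos: [446.0, 169.4, 173.9]
ee_rot: [[0.204, 0.979, -0.002], [0.979, -0.204, -0.004], [-0.004, -0.001, -1.0]]
contact_force: [1.0, -1.3, 0.2]
gripper_width: 0.601
gripper_force: 0.0
time_s: 8.37
tool_pos: [504.2, -5.9, 174.0]
ee_rot: [[0.205, 0.979, -0.002], [0.979, -0.205, -0.002], [-0.003, -0.001, -1.0]]
contact_force: [0.7, 0.0, 0.4]
gripper_width: 0.6
gripper_force: 0.0
time_s: 8.78
tool_pos: [562.1, -181.5, 173.9]
ee_rot: [[0.726, 0.688, -0.001], [0.688, -0.726, -0.003], [-0.003, 0.001, -1.0]]
contact_force: [-0.5, -0.4, 0.2]
gripper_width: 0.597
gripper_force: 0.0
time_s: 9.2
tool_pos: [561.4, -174.5, 173.8]
ee_rot: [[0.989, 0.145, -0.003], [0.145, -0.989, 0.0], [-0.002, -0.001, -1.0]]
contact_force: [0.4, 0.4, -0.9]
gripper_width: 0.597
gripper_force: 0.0
time_s: 9.37
tool_pos: [561.5, -174.3, 174.1]
ee_rot: [[0.998, 0.061, -0.002], [0.061, -0.998, -0.0], [-0.002, 0.0, -1.0]]
contact_force: [-0.3, 0.5, -0.2]
gripper_width: 0.603
gripper_force: 0.0
t 9.4 p [ 561.5 -174.3  174.1] yaw 3.48 F [-0.3  0.5 -0.2] w 0.603 q [ 0.4  0.5 -0.2  1.8  0.1  0.9 -1.4] zaxis [-0. -0. -1.]
d [24. 89. 75.] n 2.8494684441837768 rz -0.002
```

```bash
python3 steer.py '{"ticks":[[24,89,0,0,0,0,0.6],[24,89,0,0,0,0,0.6],[24,89,25,0,0,0,0.6],[24,89,50,0,0,0,0.6],[24,89,70,0,0,0,0.6]]}'
python3 steer.py '{"ticks":[[0,0,3,0,0,0,0.6],[0,0,3,0,0,0,0.6],[0,0,3,0,0,0,0.6],[0,0,3,0,0,0,0],[0,0,3,0,0,0,0]]}'
python3 steer.py '{"ticks":[[0,0,0,0,0,0,0],[0,0,0,0,0,0,0],[0,0,0,0,0,0,0],[0,0,0,0,0,0,0],[0,0,0,0,0,0,0]]}'
python3 w.py 590.7 -261.7 99 3.6
```

```text
time_s: 9.78
tool_pos: [590.6, -263.1, 102.6]
ee_rot: [[0.998, 0.063, -0.002], [0.063, -0.998, 0.0], [-0.002, -0.0, -1.0]]
contact_force: [-0.6, -0.1, -0.5]
gripper_width: 0.601
gripper_force: 0.0
time_s: 10.2
tool_pos: [592.9, -261.9, 104.0]
ee_rot: [[0.998, 0.063, 0.002], [0.063, -0.998, -0.001], [0.002, 0.001, -1.0]]
contact_force: [-0.5, 0.2, 0.2]
gripper_width: 0.325
gripper_force: 0.0
time_s: 10.62
tool_pos: [592.6, -261.4, 103.5]
ee_rot: [[0.998, 0.063, 0.002], [0.063, -0.998, -0.0], [0.002, 0.0, -1.0]]
contact_force: [-0.9, 0.8, 5.2]
gripper_width: 0.115
gripper_force: 79.8
t 10.6 p [ 592.6 -261.4  103.5] yaw 3.62 F [-0.9  0.8  5.2] w 0.115 q [ 0.5  0.6 -0.2  1.7  0.2  0.8 -1.3] zaxis [ 0. -0. -1.]
d [-2.   0.2  4.5] n 0.11854715644145919 rz 0.000
```

```bash
python3 steer.py '{"ticks":[[0,0,4,0,0,0,0],[0,0,8,0,0,0,0],[0,0,8,0,0,0,0],[0,0,8,0,0,0,0]]}'
python3 steer.py '{"ticks":[[0,0,0,0,0,-0.12,0],[0,0,0,0,0,-0.24,0],[-0.2,-0.2,0,0,0,-0.36,0],[-0.4,-0.4,0,0,0,-0.48,0],[-0.5,-0.5,0,0,0,-0.6,0]]}'
python3 steer.py '{"ticks":[[0,0,0,0,0,-0.12,0],[0,0,0,0,0,-0.24,0],[0,0,0,0,0,-0.36,0],[0,0,0,0,0,-0.48,0],[0,0,0,0,0,-0.6,0]]}'
python3 steer.py '{"ticks":[[0,0,0,0,0,-0.109,0],[0,0,0,0,0,-0.109,0],[0,0,0,0,0,-0.109,0]]}'
python3 w.py
```

```text
time_s: 10.95
tool_pos: [592.8, -261.4, 95.7]
ee_rot: [[0.998, 0.063, 0.002], [0.063, -0.998, -0.0], [0.002, 0.0, -1.0]]
contact_force: [-0.9, 2.9, 7.2]
gripper_width: 0.118
gripper_force: 80.1
time_s: 11.37
tool_pos: [591.9, -261.0, 95.8]
ee_rot: [[0.785, 0.62, 0.001], [0.62, -0.785, -0.0], [0.001, 0.001, -1.0]]
contact_force: [-2.3, 1.4, 7.0]
gripper_width: 0.111
gripper_force: 80.1
time_s: 11.78
tool_pos: [591.3, -260.1, 95.5]
ee_rot: [[0.298, 0.955, -0.0], [0.955, -0.298, 0.001], [0.001, -0.001, -1.0]]
contact_force: [-3.6, 4.3, 8.1]
gripper_width: 0.116
gripper_force: 80.3
time_s: 12.03
tool_pos: [591.6, -259.4, 95.4]
ee_rot: [[0.197, 0.98, 0.0], [0.98, -0.197, 0.002], [0.002, -0.0, -1.0]]
contact_force: [-2.6, 4.3, 7.2]
gripper_width: 0.116
gripper_force: 80.1
t 12.0 p [ 591.6 -259.4   95.4] yaw 78.65 F [-2.6  4.3  7.2] w 0.116 q [ 0.7  0.7 -0.5  1.7  0.4  0.9 -0.2] zaxis [ 0.  0. -1.]
```

```bash
python3 steer.py '{"ticks":[[0,0,-5,0,0,0,0],[0,0,-10,0,0,0,0],[0,0,-16,0,0,0,0],[0,0,-16,0,0,0,0]]}'
python3 steer.py '{"ticks":[[0,0,-20,0,0,0,0],[0,0,-40,0,0,0,0],[0,0,-60,0,0,0,0],[0,0,-60,0,0,0,0],[0,0,-60,0,0,0,0]]}'
python3 w.py 387 283 170
```

```text
time_s: 12.37
tool_pos: [591.7, -259.7, 111.5]
ee_rot: [[0.197, 0.98, 0.0], [0.98, -0.197, 0.002], [0.002, 0.0, -1.0]]
contact_force: [-0.7, 6.3, 2.5]
gripper_width: 0.115
gripper_force: 79.4
time_s: 12.78
tool_pos: [591.7, -262.9, 171.4]
ee_rot: [[0.199, 0.98, 0.002], [0.98, -0.199, -0.003], [-0.002, 0.003, -1.0]]
contact_force: [-0.7, 0.1, -1.2]
gripper_width: 0.113
gripper_force: 79.0
t 12.8 p [ 591.7 -262.9  171.4] yaw 78.53 F [-0.7  0.1 -1.2] w 0.113 q [ 0.8  0.6 -0.6  1.6  0.4  1.  -0.1] zaxis [ 0. -0. -1.]
d [ 494.3 -309.2   -0.5] n 13.98127500969177
```

```bash
python3 steer.py '{"ticks":[[165,-103,0,0,0,0,0],[165,-103,0,0,0,0,0],[165,-103,0,0,0,0,0],[165,-103,0,0,0,0,0],[165,-103,0,0,0,0,0]]}'
python3 steer.py '{"ticks":[[165,-103,0,0,0,0,0],[165,-103,0,0,0,0,0],[165,-103,0,0,0,0,0],[165,-103,0,0,0,0,0],[165,-103,0,0,0,0,0]]}'
python3 steer.py '{"ticks":[[165,-103,0,0,0,0,0],[165,-103,0,0,0,0,0],[165,-103,0,0,0,0,0],[165,-103,0,0,0,0,0],[165,-103,0,0,0,0,0]]}'
python3 steer.py '{"ticks":[[0,0,30,0,0,0,0],[0,0,60,0,0,0,0],[0,0,85,0,0,0,0],[0,0,95,0,0,0,0],[0,0,95,0,0,0,0]]}'
python3 steer.py '{"ticks":[[0,0,0,0,0,0,0.4],[0,0,0,0,0,0,0.4],[0,0,0,0,0,0,0.4],[0,0,0,0,0,0,0.4]]}'
python3 steer.py '{"ticks":[[0,0,-35,0,0,0,0.5],[0,0,-70,0,0,0,0.5],[0,0,-100,0,0,0,0.5],[0,0,-100,0,0,0,0.5],[0,0,-100,0,0,0,0.5]]}'
python3 - <<'E'
from h import *
c=robot.camera("top"); cv2.imwrite("pics/t1.png",cv2.resize(c["color"][:,:,::-1],(800,600),interpolation=cv2.INTER_CUBIC))
E
python3 w.py
```

```text
time_s: 13.2
tool_pos: [520.4, -75.9, 169.0]
ee_rot: [[0.195, 0.981, -0.003], [0.981, -0.195, 0.001], [0.0, -0.003, -1.0]]
contact_force: [0.3, 0.7, -1.3]
gripper_width: 0.117
gripper_force: 78.9
time_s: 13.62
tool_pos: [452.4, 105.6, 169.5]
ee_rot: [[0.195, 0.981, -0.001], [0.981, -0.195, 0.0], [-0.0, -0.001, -1.0]]
contact_force: [0.4, 0.4, -0.9]
gripper_width: 0.116
gripper_force: 78.9
time_s: 14.03
tool_pos: [384.3, 287.8, 169.6]
ee_rot: [[0.195, 0.981, -0.001], [0.981, -0.195, 0.001], [0.0, -0.001, -1.0]]
contact_force: [1.0, 0.4, -0.4]
gripper_width: 0.117
gripper_force: 78.9
time_s: 14.45
tool_pos: [384.8, 283.5, 72.6]
ee_rot: [[0.198, 0.98, -0.005], [0.98, -0.198, -0.003], [-0.004, -0.004, -1.0]]
contact_force: [-0.0, 0.1, -0.5]
gripper_width: 0.113
gripper_force: 78.9
time_s: 14.78
tool_pos: [387.3, 285.4, 76.5]
ee_rot: [[0.198, 0.98, 0.002], [0.98, -0.198, 0.001], [0.002, 0.002, -1.0]]
contact_force: [-0.3, -0.3, 0.0]
gripper_width: 0.392
gripper_force: 0.0
time_s: 15.2
tool_pos: [387.7, 285.5, 177.6]
ee_rot: [[0.199, 0.98, 0.005], [0.98, -0.199, 0.002], [0.003, 0.005, -1.0]]
contact_force: [-0.0, -0.4, 0.0]
gripper_width: 0.498
gripper_force: 0.0
t 15.2 p [387.  284.7 176.2] yaw 78.54 F [ 0.2 -0.4 -1.3] w 0.500 q [-0.1  0.4 -0.8  2.   0.3  0.9 -1.2] zaxis [ 0.  0. -1.]
```

View pics/t1.png

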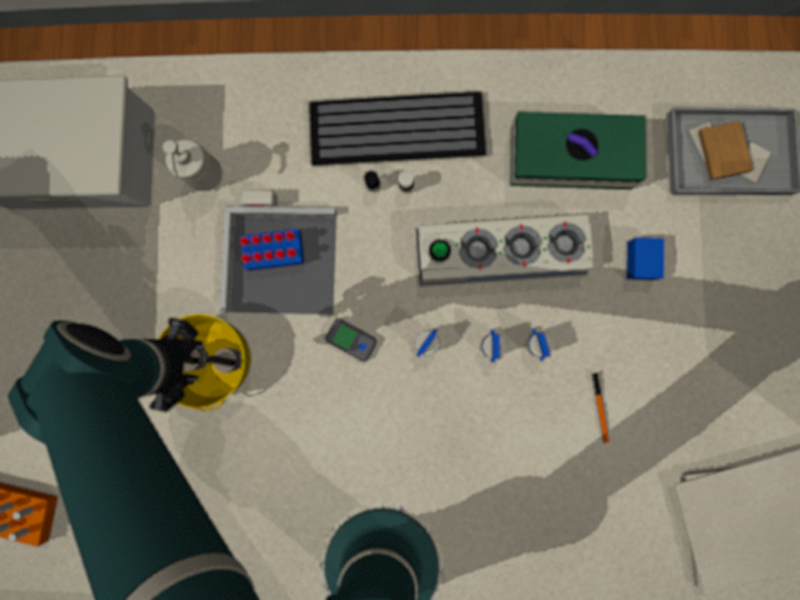

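Both used cartridges lie in the tub (≈(192,358) and (228,358)); the dock is empty and everything else unmoved. Next is the fresh one nearest me, at (428,343): I centre it along the wing first, then grip it across.

```bash
python3 steer.py '{"ticks":[[-180,51,0,0,0,0,0.9],[-180,51,0,0,0,0,0.9],[-180,51,0,0,0,0,0.9],[-180,51,0,0,0,0,0.9],[-180,51,0,0,0,0,0.9]]}'
python3 steer.py '{"ticks":[[-180,51,0,0,0,0.375,0.9],[-180,51,0,0,0,0.375,0.9],[-180,51,0,0,0,0.375,0.9],[-180,51,0,0,0,0.375,0.9],[-180,51,0,0,0,0.375,0.9]]}'
python3 steer.py '{"ticks":[[0,0,0,0,0,0,0.9],[0,0,0,0,0,0,0.9],[0,0,0,0,0,0,0.9]]}'
python3 w.py 416 -87.5 60 57
```

```text
time_s: 15.67
tool_pos: [399.5, 93.3, 173.9]
ee_rot: [[0.202, 0.979, -0.003], [0.979, -0.202, -0.003], [-0.003, -0.003, -1.0]]
contact_force: [-0.0, 0.5, -0.1]
gripper_width: 0.9
gripper_force: 0.0
time_s: 16.08
tool_pos: [414.0, -93.1, 174.3]
ee_rot: [[0.548, 0.836, -0.002], [0.836, -0.548, -0.001], [-0.002, -0.001, -1.0]]
contact_force: [0.5, -1.0, 0.1]
gripper_width: 0.904
gripper_force: 0.0
time_s: 16.33
tool_pos: [414.5, -87.1, 174.6]
ee_rot: [[0.542, 0.84, -0.002], [0.84, -0.542, 0.001], [-0.0, -0.002, -1.0]]
contact_force: [0.5, 0.9, -0.2]
gripper_width: 0.9
gripper_force: 0.0
t 16.3 p [414.5 -87.1 174.6] yaw 57.16 F [ 0.5  0.9 -0.2] w 0.900 q [ 0.7  0.2 -0.6  2.2  0.2  0.8 -0.6] zaxis [-0.  0. -1.]
d [  0.5   1.7 114.6] n 2.7489241129764728 rz 0.003
```

```bash
python3 steer.py '{"ticks":[[0.5,1.7,40,0,0,0,0.9],[0.5,1.7,80,0,0,0,0.9],[0.5,1.7,108,0,0,0,0.9],[0.5,1.7,116,0,0,0,0.9],[0.5,1.7,116,0,0,0,0.9]]}'
python3 steer.py '{"ticks":[[0,0,0,0,0,0,0.9],[0,0,0,0,0,0,0],[0,0,0,0,0,0,0],[0,0,0,0,0,0,0],[0,0,0,0,0,0,0]]}' 20
python3 steer.py '{"ticks":[[0,0,0,0,0,0,0],[0,0,0,0,0,0,0]]}'
python3 w.py 416 -87.5 60 57
```

```text
time_s: 16.75
tool_pos: [415.3, -86.5, 57.6]
ee_rot: [[0.54, 0.842, -0.005], [0.842, -0.54, 0.002], [-0.001, -0.005, -1.0]]
contact_force: [0.2, -0.1, 0.3]
gripper_width: 0.895
gripper_force: 0.0
time_s: 17.17
tool_pos: [417.8, -88.7, 60.7]
ee_rot: [[0.543, 0.84, 0.003], [0.84, -0.543, -0.001], [0.001, 0.003, -1.0]]
contact_force: [-1.3, 1.2, 6.6]
gripper_width: 0.512
gripper_force: 20.7
time_s: 17.33
tool_pos: [417.7, -88.7, 60.7]
ee_rot: [[0.543, 0.84, 0.002], [0.84, -0.543, -0.001], [0.0, 0.003, -1.0]]
contact_force: [-1.9, 0.5, 7.6]
gripper_width: 0.511
gripper_force: 20.7
t 17.3 p [417.7 -88.7  60.7] yaw 57.10 F [-1.9  0.5  7.6] w 0.511 q [ 0.5  0.5 -0.5  2.2  0.4  0.5 -0.8] zaxis [ 0. -0. -1.]
d [ 0.1 -2.1  0.7] n 0.05360684369800222 rz 0.002
```

```bash
python3 steer.py '{"ticks":[[0,0,0,0,0,0,0.9],[0,0,0,0,0,0,0.9],[0,0,-15,0,0,0,0.9],[0,0,-30,0,0,-0.12,0.8],[0,0,-30,0,0,-0.24,0.8]]}' 80
python3 steer.py '{"ticks":[[0,0,0,0,0,-0.6,0.6],[0,0,0,0,0,-0.6,0.6],[0,0,0,0,0,-0.6,0.6],[0,0,0,0,0,-0.6,0.6],[0,0,0,0,0,-0.6,0.6]]}'
python3 steer.py '{"ticks":[[0,0,0,0,0,-0.6,0.6],[0,0,0,0,0,-0.6,0.6],[0,0,0,0,0,-0.6,0.6],[0,0,0,0,0,-0.6,0.6],[0,0,0,0,0,-0.6,0.6]]}'
python3 steer.py '{"ticks":[[0,0,0,0,0,-0.131,0.5],[0,0,15,0,0,-0.131,0.5],[0,0,27,0,0,-0.131,0.5],[0,0,27,0,0,-0.131,0.5],[0,0,27,0,0,-0.131,0.5]]}'
python3 steer.py '{"ticks":[[0,0,0,0,0,0,0],[0,0,0,0,0,0,0],[0,0,0,0,0,0,0],[0,0,0,0,0,0,0],[0,0,0,0,0,0,0]]}'
python3 w.py 595.7 -341 150 78.6
```

```text
time_s: 17.75
tool_pos: [418.4, -88.8, 91.4]
ee_rot: [[0.323, 0.947, 0.004], [0.947, -0.323, -0.002], [-0.0, 0.004, -1.0]]
contact_force: [0.4, -0.4, -0.5]
gripper_width: 0.795
gripper_force: 0.0
time_s: 18.17
tool_pos: [416.9, -88.8, 89.5]
ee_rot: [[-0.268, 0.963, 0.0], [0.963, 0.268, -0.0], [-0.0, 0.0, -1.0]]
contact_force: [-0.7, 0.1, -0.2]
gripper_width: 0.599
gripper_force: 0.0
time_s: 18.58
tool_pos: [416.9, -88.9, 89.5]
ee_rot: [[-0.765, 0.644, 0.0], [0.644, 0.765, -0.0], [-0.001, -0.0, -1.0]]
contact_force: [0.4, -0.4, -0.7]
gripper_width: 0.6
gripper_force: 0.0
time_s: 19.0
tool_pos: [416.5, -88.5, 62.2]
ee_rot: [[-0.84, 0.543, -0.001], [0.543, 0.84, 0.0], [0.001, -0.0, -1.0]]
contact_force: [-0.5, 0.3, -0.4]
gripper_width: 0.504
gripper_force: 0.0
time_s: 19.42
tool_pos: [417.4, -88.6, 62.9]
ee_rot: [[-0.84, 0.543, 0.001], [0.543, 0.84, -0.001], [-0.001, 0.0, -1.0]]
contact_force: [0.5, 0.9, 6.4]
gripper_width: 0.119
gripper_force: 79.1
t 19.4 p [417.4 -88.6  62.9] yaw 147.12 F [0.5 0.9 6.4] w 0.119 q [ 0.8  0.6 -0.8  2.2  0.7  0.7  0.5] zaxis [ 0. -0. -1.]
d [-286.9 -115.2  -86.8] n 7.699956547977725 rz 1.196
```

```bash
python3 steer.py '{"ticks":[[0,0,-40,0,0,0.12,0],[0,0,-80,0,0,0.24,0],[0,0,-100,0,0,0.36,0],[0,0,-100,0,0,0.48,0],[0,0,-100,0,0,0.6,0]]}'
python3 steer.py '{"ticks":[[0,0,0,0,0,0.596,0],[0,0,0,0,0,0.596,0],[0,0,0,0,0,0.596,0],[0,0,0,0,0,0.596,0],[0,0,0,0,0,0.596,0]]}'
python3 w.py 585.4 -182 115 78.6
```

```text
time_s: 19.83
tool_pos: [417.4, -89.1, 163.6]
ee_rot: [[-0.38, 0.925, 0.003], [0.925, 0.38, -0.002], [-0.003, 0.002, -1.0]]
contact_force: [-1.3, -0.8, -1.0]
gripper_width: 0.118
gripper_force: 78.6
time_s: 20.25
tool_pos: [416.4, -88.6, 162.1]
ee_rot: [[0.204, 0.979, -0.001], [0.979, -0.204, -0.0], [-0.0, -0.001, -1.0]]
contact_force: [0.6, -0.4, -1.8]
gripper_width: 0.117
gripper_force: 78.7
t 20.2 p [416.4 -88.6 162.1] yaw 78.25 F [ 0.6 -0.4 -1.8] w 0.117 q [ 0.8  0.3 -0.8  2.2  0.3  0.8 -0.3] zaxis [-0. -0. -1.]
d [-57.  184.6  47. ] n 4.767688545007389 rz -0.006
```

```bash
python3 steer.py '{"ticks":[[-57,184.6,0,0,0,-0.006,0],[-57,184.6,0,0,0,-0.006,0],[-57,184.6,0,0,0,-0.006,0],[-57,184.6,0,0,0,-0.006,0],[-57,184.6,0,0,0,-0.006,0]]}'
python3 steer.py '{"ticks":[[0,0,10,0,0,0,0],[0,0,20,0,0,0,0],[0,0,28,0,0,0,0],[0,0,28,0,0,0,0],[0,0,28,0,0,0,0]]}'
python3 w.py 585.4 -182.1 107 78.6
```

```text
time_s: 20.67
tool_pos: [589.1, -183.5, 161.7]
ee_rot: [[0.194, 0.981, 0.001], [0.981, -0.194, -0.001], [-0.0, 0.001, -1.0]]
contact_force: [0.5, 0.2, -0.5]
gripper_width: 0.118
gripper_force: 78.8
time_s: 21.08
tool_pos: [585.1, -180.1, 133.6]
ee_rot: [[0.191, 0.982, -0.002], [0.982, -0.191, 0.0], [0.0, -0.002, -1.0]]
contact_force: [0.3, 0.4, -0.8]
gripper_width: 0.114
gripper_force: 78.8
t 21.1 p [ 585.1 -180.1  133.6] yaw 79.00 F [ 0.3  0.4 -0.8] w 0.114 q [ 0.7  0.6 -0.6  1.8  0.5  0.9 -0.3] zaxis [-0.  0. -1.]
d [-1.9  0.7 26.6] n 0.6385920388029124 rz 0.007
```

```bash
python3 steer.py '{"ticks":[[-1.9,0.7,0,0,0,0.007,0],[-1.9,0.7,5,0,0,0.007,0],[-1.9,0.7,10,0,0,0.007,0],[-1.9,0.7,15,0,0,0.007,0],[-1.9,0.7,20,0,0,0.007,0]]}'
python3 w.py 585.4 -182.1 107 78.6
python3 steer.py '{"ticks":[[0,0,4,0,0,0,0],[0,0,7,0,0,0,0],[0,0,7,0,0,0,0]]}'
python3 w.py 585.4 -182.1 96 78.6
```

```text
time_s: 21.5
tool_pos: [586.9, -182.8, 115.4]
ee_rot: [[0.199, 0.98, -0.0], [0.98, -0.199, -0.001], [-0.001, 0.0, -1.0]]
contact_force: [-3.8, 1.2, 2.7]
gripper_width: 0.115
gripper_force: 79.4
t 21.5 p [ 586.9 -182.8  115.4] yaw 78.54 F [-3.8  1.2  2.7] w 0.115 q [ 0.7  0.7 -0.6  1.8  0.5  0.9 -0.3] zaxis [-0. -0. -1.]
d [ 0.4 -1.6  8.4] n 0.20480528102146056 rz -0.001
time_s: 21.75
tool_pos: [586.5, -182.7, 106.6]
ee_rot: [[0.199, 0.98, -0.001], [0.98, -0.199, 0.0], [0.0, -0.001, -1.0]]
contact_force: [-2.3, 0.6, 2.5]
gripper_width: 0.117
gripper_force: 79.5
t 21.8 p [ 586.5 -182.7  106.6] yaw 78.54 F [-2.3  0.6  2.5] w 0.117 q [ 0.7  0.7 -0.6  1.8  0.5  0.9 -0.3] zaxis [-0.  0. -1.]
d [ 0.4 -1.1 10.6] n 0.2556104881066673 rz -0.001
```

```bash
python3 steer.py '{"ticks":[[0.2,-0.9,5,0,0,0,0],[0.2,-0.9,10,0,0,0,0],[0.2,-0.9,14,0,0,0,0],[0.2,-0.9,14,0,0,0,0],[0.2,-0.9,14,0,0,0,0]]}'
python3 w.py 585.4 -182.1 94 78.6
```

```text
time_s: 22.17
tool_pos: [586.4, -182.7, 94.0]
ee_rot: [[0.199, 0.98, 0.001], [0.98, -0.199, -0.001], [-0.0, 0.001, -1.0]]
contact_force: [-1.9, 0.1, 6.9]
gripper_width: 0.119
gripper_force: 80.1
t 22.2 p [ 586.4 -182.7   94. ] yaw 78.53 F [-1.9  0.1  6.9] w 0.119 q [ 0.7  0.7 -0.6  1.8  0.5  0.8 -0.3] zaxis [ 0. -0. -1.]
d [ 0.4 -1.1  0. ] n 0.028678257358807732 rz -0.001
```

```bash
python3 steer.py '{"ticks":[[0,0,0,0,0,0.12,0],[0,0,0,0,0,0.24,0],[0,0,0,0,0,0.36,0],[0,0,0,0,0,0.48,0],[0,0,0,0,0,0.6,0]]}'
python3 steer.py '{"ticks":[[0,0,0,0,0,0.12,0],[0,0,0,0,0,0.24,0],[0,0,0,0,0,0.36,0],[0,0,0,0,0,0.48,0],[0,0,0,0,0,0.6,0]]}'
python3 steer.py '{"ticks":[[0,0,0,0,0,0.108,0],[0,0,0,0,0,0.108,0],[0,0,0,0,0,0.108,0]]}'
python3 w.py 585.4 -182.1 100.9 3.6
```

```text
time_s: 22.58
tool_pos: [585.5, -181.4, 93.9]
ee_rot: [[0.721, 0.693, -0.002], [0.693, -0.721, 0.001], [-0.001, -0.002, -1.0]]
contact_force: [-5.9, 3.4, 7.1]
gripper_width: 0.115
gripper_force: 80.2
time_s: 23.0
tool_pos: [584.2, -180.2, 93.3]
ee_rot: [[0.986, 0.166, -0.005], [0.166, -0.986, 0.002], [-0.004, -0.003, -1.0]]
contact_force: [-7.6, 4.8, 7.5]
gripper_width: 0.117
gripper_force: 80.2
time_s: 23.25
tool_pos: [584.2, -180.5, 93.3]
ee_rot: [[0.998, 0.064, -0.005], [0.064, -0.998, 0.002], [-0.005, -0.002, -1.0]]
contact_force: [-7.1, 4.6, 7.2]
gripper_width: 0.12
gripper_force: 80.1
t 23.2 p [ 584.2 -180.5   93.3] yaw 3.66 F [-7.1  4.6  7.2] w 0.120 q [ 0.5  0.6 -0.3  1.8  0.2  0.8 -1.4] zaxis [-0.  0. -1.]
d [ 1.1  1.7 -7.6] n 0.1883551420197101 rz 0.001
```

```bash
python3 steer.py '{"ticks":[[-2.5,-2,0,0,0,0,0],[-2.5,-2,-3,0,0,0,0],[-2.5,-2,-7,0,0,0,0],[-2.5,-2,-7,0,0,0,0],[-2.5,-2,-7,0,0,0,0]]}'
python3 w.py
python3 steer.py '{"ticks":[[0,0,0,0,0,0,0.4],[0,0,0,0,0,0,0.5],[0,0,0,0,0,0,0.5],[0,0,-30,0,0,0,0.5],[0,0,-60,0,0,0,0.6]]}'
python3 steer.py '{"ticks":[[0,0,0,0,0,0,0.9],[0,0,0,0,0,0,0.9]]}'
python3 - <<'E'
from fit import *
C={n:robot.camera(n) for n in("top","scene")}
for p in ([410,-208.6,.02],[412.5,-292.8,.3]):
    print(fitcart(C,p),fitcart(C,p,("top",)),fitcart(C,p,("scene",)))
crop(C["scene"],170,120,180,135,4.4,"pics/d.png")
E
python3 w.py 410 -210 130 -88.5
```

```text
time_s: 23.67
tool_pos: [583.7, -180.2, 100.8]
ee_rot: [[0.998, 0.063, 0.0], [0.063, -0.998, 0.0], [0.0, -0.0, -1.0]]
contact_force: [-2.7, 1.2, 5.4]
gripper_width: 0.115
gripper_force: 85.5
t 23.7 p [ 583.7 -180.2  100.8] yaw 3.62 F [-2.7  1.2  5.4] w 0.115 q [ 0.5  0.6 -0.3  1.8  0.2  0.8 -1.4] zaxis [ 0.  0. -1.]
time_s: 24.08
tool_pos: [582.0, -180.6, 158.7]
ee_rot: [[0.998, 0.063, -0.005], [0.063, -0.998, 0.001], [-0.004, -0.002, -1.0]]
contact_force: [0.5, -0.6, -0.5]
gripper_width: 0.595
gripper_force: 0.0
time_s: 24.25
tool_pos: [584.7, -181.3, 162.1]
ee_rot: [[0.998, 0.062, 0.004], [0.062, -0.998, -0.002], [0.004, 0.002, -1.0]]
contact_force: [-0.3, 0.5, -0.6]
gripper_width: 0.865
gripper_force: 0.0
(array([ 4.08455330e+02, -2.08367135e+02,  1.40920337e-01]), np.float64(186.41209692943573)) (array([ 407.92592593, -330.08148148,    2.70518519]), np.float64(53.531388888888884)) (array([ 4.08460801e+02, -2.08370484e+02,  1.41188428e-01]), np.float64(71.39128658894883))
(array([ 4.11402364e+02, -2.92767213e+02,  4.03325645e-01]), np.float64(246.51744394531448)) (array([ 389.19129899, -270.70237091,    1.40583033]), np.float64(120.37133193044696)) (array([ 4.11332684e+02, -2.93195937e+02,  4.02188732e-01]), np.float64(104.64079837494151))
t 24.4 p [ 583.  -180.9  159.7] yaw 3.58 F [-0.3  0.3 -0.5] w 0.898 q [ 0.5  0.5 -0.3  1.8  0.2  0.9 -1.4] zaxis [-0. -0. -1.]
d [-174.4   18.3   29.8] n 4.265816966434096 rz 1.607
```

View pics/d.png

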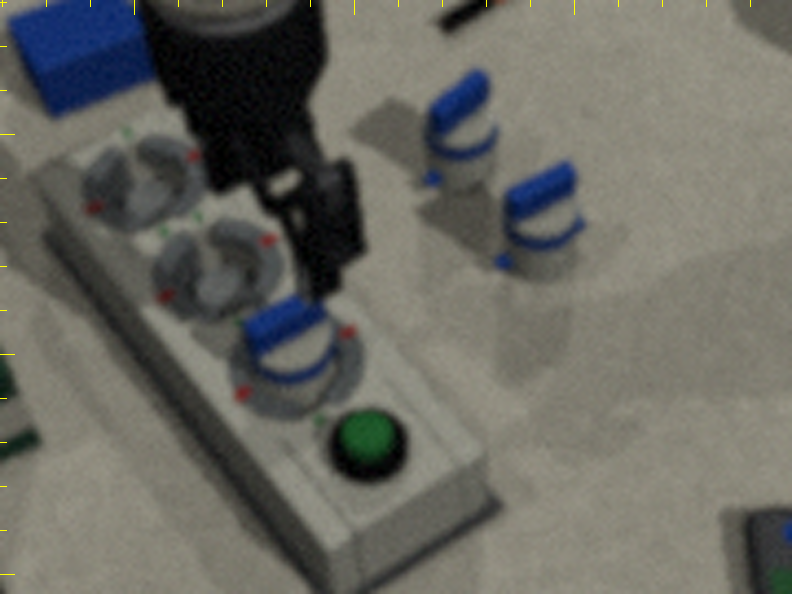

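Fresh cartridge is locked in bay 3, its wing between the red marks (crop (290,335)), and the other two have not moved. Now the second one.

```bash
python3 steer.py '{"ticks":[[-173.5,19.3,0,0,0,-0.12,0.9],[-173.5,19.3,0,0,0,-0.24,0.9],[-173.5,19.3,0,0,0,-0.36,0.9],[-173.5,19.3,0,0,0,-0.48,0.9],[-173.5,19.3,0,0,0,-0.6,0.9]]}'
python3 steer.py '{"ticks":[[0,0,0,0,0,-0.6,0.9],[0,0,0,0,0,-0.6,0.9],[0,0,0,0,0,-0.6,0.9],[0,0,0,0,0,-0.6,0.9],[0,0,0,0,0,-0.6,0.9]]}'
python3 steer.py '{"ticks":[[0,0,0,0,0,-0.334,0.9],[0,0,0,0,0,-0.334,0.9],[0,0,0,0,0,-0.334,0.9],[0,0,0,0,0,-0.334,0.9]]}'
python3 w.py 411 -211 60 91.5
```

```text
time_s: 24.77
tool_pos: [403.2, -211.6, 158.0]
ee_rot: [[0.787, 0.617, -0.009], [0.617, -0.787, 0.001], [-0.007, -0.007, -1.0]]
contact_force: [0.1, 0.8, -0.4]
gripper_width: 0.899
gripper_force: 0.0
time_s: 25.18
tool_pos: [410.6, -210.6, 159.1]
ee_rot: [[0.298, 0.955, -0.002], [0.955, -0.298, 0.001], [0.001, -0.002, -1.0]]
contact_force: [0.4, 0.5, 0.4]
gripper_width: 0.9
gripper_force: 0.0
time_s: 25.52
tool_pos: [410.7, -210.6, 159.1]
ee_rot: [[-0.028, 1.0, -0.002], [1.0, 0.028, 0.002], [0.002, -0.002, -1.0]]
contact_force: [0.7, 0.3, -0.1]
gripper_width: 0.901
gripper_force: 0.0
t 25.5 p [ 410.7 -210.6  159.1] yaw 91.59 F [ 0.7  0.3 -0.1] w 0.901 q [ 1.   0.3 -0.7  2.1  0.3  0.8  0.2] zaxis [-0.  0. -1.]
d [-0.6  0.5 99.1] n 2.3773710093907976 rz 0.002
```

```bash
python3 steer.py '{"ticks":[[-0.5,0.5,40,0,0,0,0.9],[-0.5,0.5,80,0,0,0,0.9],[-0.5,0.5,100,0,0,0,0.9],[-0.5,0.5,100,0,0,0,0.9],[-0.5,0.5,100,0,0,0,0.9]]}'
python3 steer.py '{"ticks":[[0,0,0,0,0,0,0.9],[0,0,0,0,0,0,0],[0,0,0,0,0,0,0],[0,0,0,0,0,0,0],[0,0,0,0,0,0,0]]}' 20
python3 steer.py '{"ticks":[[0,0,0,0,0,0,0],[0,0,0,0,0,0,0]]}'
python3 steer.py '{"ticks":[[0,0,0,0,0,0,0.9],[0,0,0,0,0,0,0.9],[0,0,-15,0,0,0,0.9],[0,0,-30,0,0,0.12,0.8],[0,0,-30,0,0,0.24,0.8]]}' 80
python3 steer.py '{"ticks":[[0,0,0,0,0,0.6,0.6],[0,0,0,0,0,0.6,0.6],[0,0,0,0,0,0.6,0.6],[0,0,0,0,0,0.6,0.6],[0,0,0,0,0,0.6,0.6]]}'
python3 steer.py '{"ticks":[[0,0,0,0,0,0.6,0.6],[0,0,0,0,0,0.6,0.6],[0,0,0,0,0,0.6,0.6],[0,0,0,0,0,0.6,0.6],[0,0,0,0,0,0.6,0.6]]}'
python3 steer.py '{"ticks":[[0,0,0,0,0,0.131,0.5],[0,0,15,0,0,0.131,0.5],[0,0,27,0,0,0.131,0.5],[0,0,27,0,0,0.131,0.5],[0,0,27,0,0,0.131,0.5]]}'
python3 steer.py '{"ticks":[[0,0,0,0,0,0,0],[0,0,0,0,0,0,0],[0,0,0,0,0,0,0],[0,0,0,0,0,0,0],[0,0,0,0,0,0,0]]}'
python3 w.py 590.7 -261.6 150 78.6
```

```text
time_s: 25.93
tool_pos: [411.2, -210.5, 59.3]
ee_rot: [[-0.025, 1.0, -0.003], [1.0, 0.025, 0.002], [0.002, -0.003, -1.0]]
contact_force: [1.0, 0.5, 0.6]
gripper_width: 0.899
gripper_force: 0.0
time_s: 26.35
tool_pos: [412.5, -212.0, 61.5]
ee_rot: [[-0.025, 1.0, 0.001], [1.0, 0.025, -0.002], [-0.002, 0.001, -1.0]]
contact_force: [-1.8, -0.3, 6.1]
gripper_width: 0.51
gripper_force: 21.5
time_s: 26.52
tool_pos: [412.5, -212.0, 61.5]
ee_rot: [[-0.025, 1.0, 0.001], [1.0, 0.025, -0.002], [-0.002, 0.001, -1.0]]
contact_force: [-1.6, -0.1, 6.5]
gripper_width: 0.51
gripper_force: 21.6
time_s: 26.93
tool_pos: [413.3, -211.8, 92.3]
ee_rot: [[0.218, 0.976, 0.004], [0.976, -0.218, -0.001], [-0.001, 0.004, -1.0]]
contact_force: [-0.3, -0.5, -0.2]
gripper_width: 0.799
gripper_force: 0.0
time_s: 27.35
tool_pos: [412.0, -211.3, 90.5]
ee_rot: [[0.731, 0.682, 0.0], [0.682, -0.731, -0.0], [0.0, 0.0, -1.0]]
contact_force: [-0.2, 1.4, -0.5]
gripper_width: 0.6
gripper_force: 0.0
time_s: 27.77
tool_pos: [412.0, -211.3, 90.4]
ee_rot: [[0.989, 0.15, 0.0], [0.15, -0.989, -0.0], [0.0, 0.0, -1.0]]
contact_force: [-0.0, 0.8, 0.0]
gripper_width: 0.603
gripper_force: 0.0
time_s: 28.18
tool_pos: [411.6, -211.0, 63.0]
ee_rot: [[1.0, 0.026, -0.001], [0.026, -1.0, 0.001], [-0.001, -0.001, -1.0]]
contact_force: [-0.4, 0.7, -0.1]
gripper_width: 0.498
gripper_force: 0.0
time_s: 28.6
tool_pos: [412.2, -211.5, 63.7]
ee_rot: [[1.0, 0.026, 0.001], [0.026, -1.0, -0.0], [0.001, 0.0, -1.0]]
contact_force: [-0.1, 0.1, 1.9]
gripper_width: 0.12
gripper_force: 80.2
t 28.6 p [ 412.2 -211.5   63.7] yaw 1.47 F [-0.1  0.1  1.9] w 0.120 q [ 0.6  0.5 -0.2  2.2  0.2  0.5 -1.3] zaxis [ 0. -0. -1.]
d [177.2  54.7 -86.1] n 4.90339144384233 rz -1.346
```

```bash
python3 steer.py '{"ticks":[[0,0,-40,0,0,-0.12,0],[0,0,-80,0,0,-0.24,0],[0,0,-95,0,0,-0.36,0],[0,0,-95,0,0,-0.48,0],[0,0,-95,0,0,-0.6,0]]}'
python3 steer.py '{"ticks":[[0,0,0,0,0,-0.6,0],[0,0,0,0,0,-0.6,0],[0,0,0,0,0,-0.6,0],[0,0,0,0,0,-0.6,0],[0,0,0,0,0,-0.6,0]]}'
python3 steer.py '{"ticks":[[0,0,0,0,0,-0.146,0],[0,0,0,0,0,-0.146,0],[0,0,0,0,0,-0.146,0]]}'
python3 w.py 590.7 -261.6 134 78.6
```

```text
time_s: 29.02
tool_pos: [412.5, -211.9, 159.8]
ee_rot: [[0.807, 0.59, 0.003], [0.59, -0.807, -0.002], [0.001, 0.003, -1.0]]
contact_force: [-0.5, 0.0, -1.3]
gripper_width: 0.114
gripper_force: 79.7
time_s: 29.43
tool_pos: [411.6, -211.3, 158.2]
ee_rot: [[0.333, 0.943, -0.0], [0.943, -0.333, -0.0], [-0.0, -0.0, -1.0]]
contact_force: [-0.5, 0.1, -1.3]
gripper_width: 0.115
gripper_force: 79.7
time_s: 29.68
tool_pos: [411.7, -211.4, 158.2]
ee_rot: [[0.2, 0.98, -0.0], [0.98, -0.2, 0.0], [0.0, -0.0, -1.0]]
contact_force: [0.0, 0.1, -1.6]
gripper_width: 0.113
gripper_force: 79.7
t 29.7 p [ 411.7 -211.4  158.2] yaw 78.46 F [ 0.   0.1 -1.6] w 0.113 q [ 0.8  0.3 -0.5  2.1  0.2  0.8 -0. ] zaxis [-0.  0. -1.]
d [-13.4 185.5  24.1] n 4.4964703763642815 rz -0.002
```

```bash
python3 steer.py '{"ticks":[[-13.4,185.5,0,0,0,0,0],[-13.4,185.5,0,0,0,0,0],[-13.4,185.5,0,0,0,0,0],[-13.4,185.5,0,0,0,0,0],[-13.4,185.5,10,0,0,0,0]]}'
python3 steer.py '{"ticks":[[0,0,14,0,0,0,0],[0,0,14,0,0,0,0],[0,0,14,0,0,0,0],[0,0,14,0,0,0,0],[0,0,14,0,0,0,0]]}'
python3 w.py 590.7 -261.6 108 78.6
```

```text
time_s: 30.1
tool_pos: [596.9, -262.5, 149.9]
ee_rot: [[0.201, 0.98, 0.007], [0.98, -0.201, -0.002], [-0.001, 0.007, -1.0]]
contact_force: [0.9, 0.0, -1.1]
gripper_width: 0.118
gripper_force: 79.7
time_s: 30.52
tool_pos: [590.5, -261.2, 135.1]
ee_rot: [[0.199, 0.98, 0.0], [0.98, -0.199, -0.001], [-0.001, 0.0, -1.0]]
contact_force: [-0.5, -0.1, -0.0]
gripper_width: 0.117
gripper_force: 79.6
t 30.5 p [ 590.5 -261.2  135.1] yaw 78.55 F [-0.5 -0.1 -0. ] w 0.117 q [ 0.7  0.6 -0.4  1.7  0.3  0.9 -0.1] zaxis [ 0. -0. -1.]
d [-0.3  0.2 27.1] n 0.6509879445240777 rz -0.001
```

```bash
python3 steer.py '{"ticks":[[-0.3,0,6,0,0,0,0],[-0.3,0,12,0,0,0,0],[-0.3,0,18,0,0,0,0],[-0.3,0,22,0,0,0,0],[-0.3,0,27,0,0,0,0]]}'
python3 w.py
python3 steer.py '{"ticks":[[0,0,5,0,0,0,0],[0,0,10,0,0,0,0],[0,0,14.5,0,0,0,0],[0,0,14.5,0,0,0,0],[0,0,14.5,0,0,0,0]]}'
python3 w.py 590.7 -261.6 94.8 78.6
```

```text
time_s: 30.93
tool_pos: [594.2, -259.0, 118.0]
ee_rot: [[0.198, 0.98, 0.005], [0.98, -0.198, -0.002], [-0.001, 0.005, -1.0]]
contact_force: [-26.3, 14.3, 78.8]
gripper_width: 0.114
gripper_force: 91.0
t 30.9 p [ 594.2 -259.   118. ] yaw 78.60 F [-26.3  14.3  78.8] w 0.114 q [ 0.7  0.7 -0.4  1.7  0.3  0.9 -0.1] zaxis [ 0. -0. -1.]
time_s: 31.35
tool_pos: [593.2, -256.2, 94.6]
ee_rot: [[0.195, 0.981, 0.004], [0.981, -0.195, 0.005], [0.006, 0.003, -1.0]]
contact_force: [0.6, 9.5, 8.9]
gripper_width: 0.122
gripper_force: 95.0
t 31.4 p [ 593.2 -256.2   94.6] yaw 78.73 F [0.6 9.5 8.9] w 0.122 q [ 0.7  0.7 -0.4  1.7  0.3  0.8 -0.1] zaxis [ 0.  0. -1.]
d [-5.8 -1.4 -0.3] n 0.14255914556161045 rz 0.002
```

Run:
```python
from h import *
c=robot.camera("scene"); crop(c,170,120,180,135,4.4,"pics/e.png")
```

```text
(no output)
```

View pics/e.png

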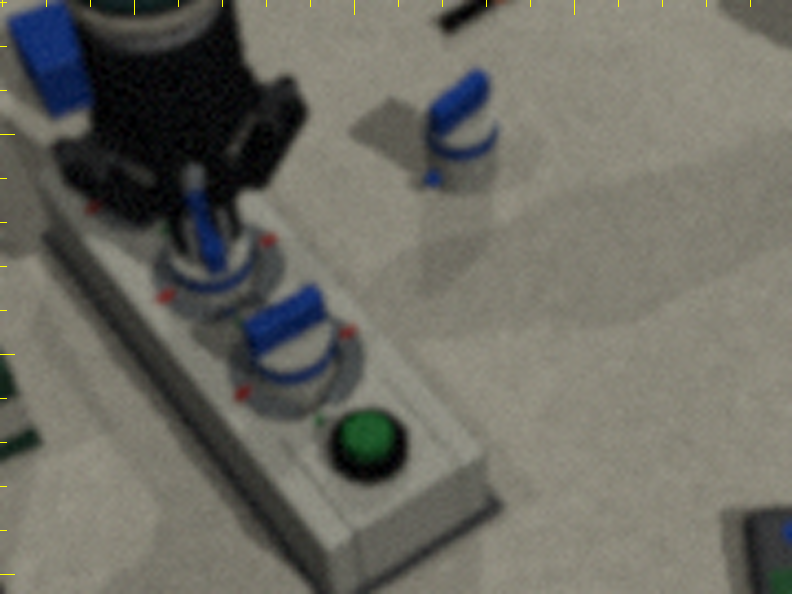

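The second cartridge is in bay 2 (crop (212,250)), but the hit shifted it in the grip. I let it up, release, recentre and regrip.

```bash
python3 steer.py '{"ticks":[[0,0,-6,0,0,0,0],[0,0,-12,0,0,0,0],[0,0,-12,0,0,0,0],[0,0,-12,0,0,0,0.4],[0,0,-12,0,0,0,0.6]]}'
python3 w.py 590.7 -261.6 107 78.6
python3 steer.py '{"ticks":[[0,0,0,0,0,0,0.6],[0,0,-2,0,0,0,0.6],[0,0,-2,0,0,0,0.6],[0,0,-2,0,0,0,0.6]]}'
python3 w.py 590.7 -261.6 108 78.6
```

```text
time_s: 31.82
tool_pos: [591.2, -261.1, 105.0]
ee_rot: [[0.197, 0.98, 0.0], [0.98, -0.197, -0.0], [-0.0, 0.001, -1.0]]
contact_force: [-0.2, -0.8, 0.1]
gripper_width: 0.389
gripper_force: 0.0
t 31.8 p [ 591.2 -261.1  105. ] yaw 78.63 F [-0.2 -0.8  0.1] w 0.389 q [ 0.7  0.7 -0.4  1.7  0.3  0.9 -0.1] zaxis [ 0. -0. -1.]
d [-0.6 -0.4 -2. ] n 0.05163394263290455 rz 0.000
time_s: 32.15
tool_pos: [591.0, -261.9, 106.8]
ee_rot: [[0.198, 0.98, 0.0], [0.98, -0.198, -0.0], [-0.0, 0.0, -1.0]]
contact_force: [0.4, -0.1, 0.6]
gripper_width: 0.602
gripper_force: 0.0
t 32.1 p [ 591.  -261.9  106.8] yaw 78.56 F [ 0.4 -0.1  0.6] w 0.602 q [ 0.7  0.7 -0.4  1.7  0.3  0.9 -0.1] zaxis [ 0. -0. -1.]
d [ 0.3 -0.4 -1.2] n 0.029845443471760554 rz -0.001
```

```bash
python3 steer.py '{"ticks":[[0.3,-0.4,-1,0,0,0,0],[0.3,-0.4,-1,0,0,0,0],[0.3,-0.4,-1,0,0,0,0],[0.3,-0.4,-1,0,0,0,0],[0.3,-0.4,-1,0,0,0,0]]}'
python3 w.py 590.7 -261.6 95 78.6
python3 steer.py '{"ticks":[[0,0,3,0,0,0,0],[0,0,6,0,0,0,0],[0,0,6,0,0,0,0]]}'
python3 w.py 590.7 -261.6 95 78.6
```

```text
time_s: 32.57
tool_pos: [590.6, -261.1, 107.9]
ee_rot: [[0.198, 0.98, -0.0], [0.98, -0.198, -0.0], [-0.0, -0.0, -1.0]]
contact_force: [-1.0, 0.2, 2.4]
gripper_width: 0.116
gripper_force: 79.6
t 32.6 p [ 590.6 -261.1  107.9] yaw 78.59 F [-1.   0.2  2.4] w 0.116 q [ 0.7  0.7 -0.4  1.7  0.3  0.9 -0.1] zaxis [-0. -0. -1.]
d [-0.5  0.2 12.9] n 0.31052538548379277 rz -0.000
time_s: 32.82
tool_pos: [590.7, -261.1, 101.5]
ee_rot: [[0.198, 0.98, 0.0], [0.98, -0.198, -0.0], [-0.0, 0.0, -1.0]]
contact_force: [-2.1, -0.0, 4.8]
gripper_width: 0.116
gripper_force: 80.0
t 32.8 p [ 590.7 -261.1  101.5] yaw 78.59 F [-2.1 -0.   4.8] w 0.116 q [ 0.7  0.7 -0.4  1.7  0.3  0.9 -0.1] zaxis [ 0. -0. -1.]
d [-0.5  0.1  6.5] n 0.1568566991644544 rz -0.000
```

```bash
python3 steer.py '{"ticks":[[0,0,3,0,0,0,0],[0,0,6.3,0,0,0,0],[0,0,6.3,0,0,0,0],[0,0,6.3,0,0,0,0]]}'
python3 w.py 590.7 -261.6 95 78.6
python3 steer.py '{"ticks":[[0,0,0,0,0,0.12,0],[0,0,0,0,0,0.24,0],[0,0,0,0,0,0.36,0],[0,0,0,0,0,0.36,0]]}'
python3 w.py 590.7 -261.6 95 78.6
```

```text
time_s: 33.15
tool_pos: [590.8, -261.2, 95.7]
ee_rot: [[0.198, 0.98, -0.0], [0.98, -0.198, -0.0], [-0.0, 0.0, -1.0]]
contact_force: [-2.4, 0.6, 6.5]
gripper_width: 0.118
gripper_force: 80.2
t 33.1 p [ 590.8 -261.2   95.7] yaw 78.59 F [-2.4  0.6  6.5] w 0.118 q [ 0.7  0.7 -0.4  1.7  0.3  0.8 -0.1] zaxis [-0. -0. -1.]
d [-0.5 -0.   0.7] n 0.020264614538508224 rz -0.000
time_s: 33.48
tool_pos: [591.3, -261.0, 96.2]
ee_rot: [[0.534, 0.845, 0.001], [0.845, -0.534, -0.001], [-0.0, 0.001, -1.0]]
contact_force: [-1.4, 1.0, 6.3]
gripper_width: 0.116
gripper_force: 80.2
t 33.5 p [ 591.3 -261.    96.2] yaw 57.70 F [-1.4  1.   6.3] w 0.116 q [ 0.6  0.7 -0.3  1.7  0.3  0.8 -0.4] zaxis [ 0. -0. -1.]
d [-0.8 -0.1  1.2] n 0.03484144665954322 rz -0.365
```

Turning freely (under the collar). Go on.

```bash
python3 steer.py '{"ticks":[[0,0,0.7,0,0,0.12,0],[0,0,0.7,0,0,0.24,0],[0,0,0.7,0,0,0.36,0],[0,0,0.7,0,0,0.48,0],[0,0,0.7,0,0,0.6,0]]}'
python3 steer.py '{"ticks":[[0,0,0,0,0,0.12,0],[0,0,0,0,0,0.24,0],[0,0,0,0,0,0.349,0],[0,0,0,0,0,0.349,0],[0,0,0,0,0,0.349,0]]}'
python3 w.py 590.7 -261.6 101 3.6
```

```text
time_s: 33.9
tool_pos: [591.7, -260.5, 95.6]
ee_rot: [[0.919, 0.395, 0.002], [0.395, -0.919, 0.0], [0.002, 0.001, -1.0]]
contact_force: [-0.9, 1.4, 6.4]
gripper_width: 0.117
gripper_force: 80.3
time_s: 34.32
tool_pos: [591.0, -260.2, 95.2]
ee_rot: [[0.998, 0.063, -0.0], [0.063, -0.998, 0.0], [-0.0, -0.0, -1.0]]
contact_force: [-1.2, 1.5, 6.4]
gripper_width: 0.125
gripper_force: 80.3
t 34.3 p [ 591.  -260.2   95.2] yaw 3.63 F [-1.2  1.5  6.4] w 0.125 q [ 0.4  0.6 -0.1  1.7  0.1  0.8 -1.2] zaxis [-0.  0. -1.]
d [-0.4  1.3 -5.8] n 0.14223727396361013 rz 0.000
```

```bash
python3 steer.py '{"ticks":[[0,-1,-3,0,0,0,0],[0,-1,-7,0,0,0,0],[0,-1,-7,0,0,0,0],[0,-1,-9,0,0,0,0],[0,-1,-9,0,0,0,0]]}'
python3 w.py
python3 steer.py '{"ticks":[[0,0,0,0,0,0,0.4],[0,0,0,0,0,0,0.5],[0,0,0,0,0,0,0.5],[0,0,-30,0,0,0,0.5],[0,0,-60,0,0,0,0.6]]}'
python3 steer.py '{"ticks":[[-130,-30,0,0,0,0,0.9],[-130,-30,0,0,0,0,0.9],[-130,-30,0,0,0,0,0.9],[-130,-30,0,0,0,0,0.9],[-130,-30,0,0,0,0,0.9]]}'
python3 - <<'E'
from fit import *
C={n:robot.camera(n) for n in("top","scene")}
p=[412.5,-292.8,.3]
print(fitcart(C,p),fitcart(C,p,("top",)),fitcart(C,p,("scene",)))
crop(C["scene"],170,120,180,135,4.4,"pics/f.png")
E
python3 w.py 414 -295.5 130 107
```

```text
time_s: 34.73
tool_pos: [590.3, -259.9, 101.9]
ee_rot: [[0.998, 0.063, -0.001], [0.063, -0.998, 0.001], [-0.001, -0.001, -1.0]]
contact_force: [2.4, -1.2, -13.4]
gripper_width: 0.11
gripper_force: 79.4
t 34.7 p [ 590.3 -259.9  101.9] yaw 3.59 F [  2.4  -1.2 -13.4] w 0.110 q [ 0.4  0.6 -0.1  1.7  0.1  0.8 -1.2] zaxis [-0.  0. -1.]
time_s: 35.15
tool_pos: [589.5, -259.6, 163.3]
ee_rot: [[0.998, 0.063, -0.004], [0.063, -0.998, 0.001], [-0.004, -0.002, -1.0]]
contact_force: [2.0, -0.0, -0.0]
gripper_width: 0.595
gripper_force: 0.0
time_s: 35.57
tool_pos: [456.2, -238.4, 164.7]
ee_rot: [[0.998, 0.061, -0.001], [0.061, -0.998, -0.001], [-0.001, 0.001, -1.0]]
contact_force: [1.1, 0.1, 0.0]
gripper_width: 0.898
gripper_force: 0.0
(array([ 418.6857635 , -296.02898498,    1.05985553]), np.float64(157.40724926095697)) (array([ 449.83333333, -415.46666667,    3.13333333]), np.float64(30.852222222222224)) (array([ 422.06802826, -289.13724265,    1.04792844]), np.float64(53.08899127418768))
t 35.7 p [ 460.3 -238.8  165.1] yaw 3.58 F [ 0.8  0.  -0. ] w 0.903 q [ 0.5  0.3 -0.1  2.   0.1  0.8 -1.1] zaxis [ 0. -0. -1.]
d [-49.8  53.6  35. ] n 1.945796444183414 rz -1.805
```

View pics/f.png

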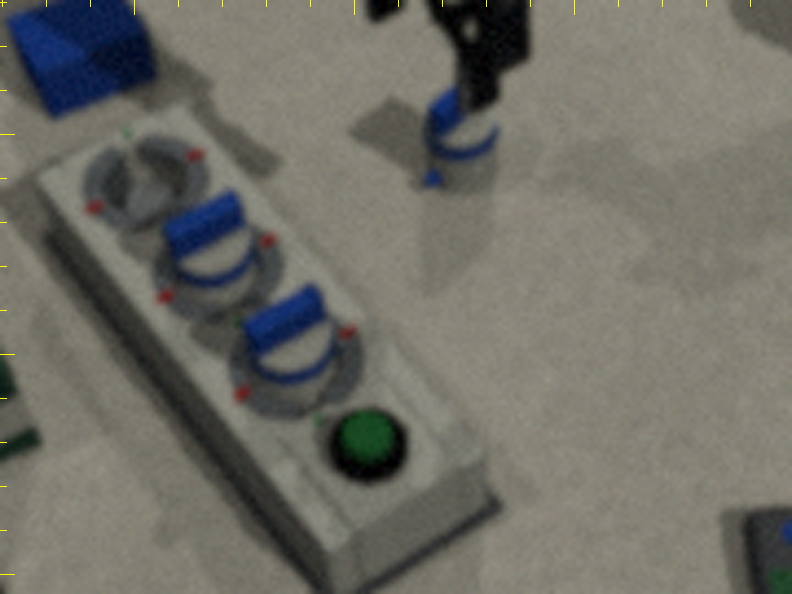

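Bays 2 and 3 are locked: both wings lie between the red marks and an upward pull of 13 N held. Fresh 3 stands unmoved at crop (460,140).

```bash
python3 steer.py '{"ticks":[[-49.8,53.5,0,0,0,-0.12,0.9],[-49.8,53.5,0,0,0,-0.24,0.9],[-49.8,53.5,0,0,0,-0.36,0.9],[-49.8,53.5,0,0,0,-0.48,0.9],[-49.8,53.5,0,0,0,-0.6,0.9]]}'
python3 steer.py '{"ticks":[[0,0,0,0,0,-0.6,0.9],[0,0,0,0,0,-0.6,0.9],[0,0,0,0,0,-0.6,0.9],[0,0,0,0,0,-0.6,0.9],[0,0,0,0,0,-0.6,0.9]]}'
python3 steer.py '{"ticks":[[0,0,0,0,0,-0.605,0.9],[0,0,0,0,0,-0.605,0.9],[0,0,0,0,0,-0.605,0.9],[0,0,0,0,0,-0.605,0.9],[0,0,0,0,0,-0.605,0.9]]}'
python3 w.py 414 -295.3 60 107
```

```text
time_s: 36.08
tool_pos: [414.3, -296.0, 164.1]
ee_rot: [[0.785, 0.619, 0.002], [0.619, -0.785, -0.001], [0.001, 0.002, -1.0]]
contact_force: [0.6, 0.4, -0.5]
gripper_width: 0.902
gripper_force: 0.0
time_s: 36.5
tool_pos: [414.8, -295.3, 164.1]
ee_rot: [[0.297, 0.955, 0.002], [0.955, -0.297, -0.0], [0.0, 0.002, -1.0]]
contact_force: [-0.7, 0.1, -0.3]
gripper_width: 0.9
gripper_force: 0.0
time_s: 36.92
tool_pos: [414.8, -295.4, 164.1]
ee_rot: [[-0.299, 0.954, 0.002], [0.954, 0.299, -0.0], [-0.001, 0.002, -1.0]]
contact_force: [0.0, -0.4, 0.6]
gripper_width: 0.901
gripper_force: 0.0
t 36.9 p [ 414.8 -295.4  164.1] yaw 107.38 F [ 0.  -0.4  0.6] w 0.901 q [ 0.9  0.4 -0.5  2.   0.2  0.8  0.6] zaxis [ 0. -0. -1.]
d [  0.4  -0.9 104.1] n 2.497159440730429 rz 0.007
```

```bash
python3 steer.py '{"ticks":[[0.4,-0.9,40,0,0,0.007,0.9],[0.4,-0.9,80,0,0,0.007,0.9],[0.4,-0.9,104,0,0,0.007,0.9],[0.4,-0.9,104,0,0,0.007,0.9],[0.4,-0.9,104,0,0,0.007,0.9]]}'
python3 steer.py '{"ticks":[[0,0,0,0,0,0,0.9],[0,0,0,0,0,0,0],[0,0,0,0,0,0,0],[0,0,0,0,0,0,0],[0,0,0,0,0,0,0]]}' 20
python3 steer.py '{"ticks":[[0,0,0,0,0,0,0],[0,0,0,0,0,0,0]]}'
python3 steer.py '{"ticks":[[0,0,0,0,0,0,0.9],[0,0,0,0,0,0,0.9],[0,0,-15,0,0,0,0.9],[0,0,-30,0,0,0.12,0.8],[0,0,-30,0,0,0.24,0.8]]}' 80
python3 steer.py '{"ticks":[[0,0,0,0,0,0.6,0.6],[0,0,0,0,0,0.6,0.6],[0,0,0,0,0,0.6,0.6],[0,0,0,0,0,0.6,0.6],[0,0,0,0,0,0.6,0.6]]}'
python3 steer.py '{"ticks":[[0,0,0,0,0,0.6,0.6],[0,0,0,0,0,0.6,0.6],[0,0,0,0,0,0.6,0.6],[0,0,0,0,0,0.6,0.6],[0,0,0,0,0,0.6,0.6]]}'
python3 steer.py '{"ticks":[[0,0,0,0,0,0.131,0.5],[0,0,15,0,0,0.131,0.5],[0,0,27,0,0,0.131,0.5],[0,0,27,0,0,0.131,0.5],[0,0,27,0,0,0.131,0.5]]}'
python3 steer.py '{"ticks":[[0,0,0,0,0,0,0],[0,0,0,0,0,0,0],[0,0,0,0,0,0,0],[0,0,0,0,0,0,0],[0,0,0,0,0,0,0]]}'
python3 w.py 595.7 -341.2 150 78.6
```

```text
time_s: 37.33
tool_pos: [412.8, -294.4, 59.1]
ee_rot: [[-0.287, 0.958, -0.001], [0.958, 0.287, 0.002], [0.002, -0.0, -1.0]]
contact_force: [0.3, -0.2, 0.9]
gripper_width: 0.898
gripper_force: 0.0
time_s: 37.75
tool_pos: [412.6, -295.5, 61.3]
ee_rot: [[-0.286, 0.958, 0.002], [0.958, 0.286, -0.002], [-0.003, 0.001, -1.0]]
contact_force: [-0.9, 0.6, 7.0]
gripper_width: 0.504
gripper_force: 21.3
time_s: 37.92
tool_pos: [412.6, -295.5, 61.3]
ee_rot: [[-0.286, 0.958, 0.002], [0.958, 0.286, -0.002], [-0.003, 0.001, -1.0]]
contact_force: [-0.9, -0.1, 6.6]
gripper_width: 0.511
gripper_force: 21.3
time_s: 38.33
tool_pos: [413.0, -295.4, 92.0]
ee_rot: [[-0.044, 0.999, 0.003], [0.999, 0.044, -0.002], [-0.002, 0.003, -1.0]]
contact_force: [-0.0, 0.9, -0.2]
gripper_width: 0.799
gripper_force: 0.0
time_s: 38.75
tool_pos: [411.7, -294.6, 89.9]
ee_rot: [[0.528, 0.849, 0.0], [0.849, -0.528, -0.0], [-0.0, 0.0, -1.0]]
contact_force: [-0.1, -0.0, 0.1]
gripper_width: 0.598
gripper_force: 0.0
time_s: 39.17
tool_pos: [411.7, -294.6, 89.8]
ee_rot: [[0.915, 0.403, 0.0], [0.403, -0.915, 0.0], [0.0, 0.0, -1.0]]
contact_force: [0.2, -0.1, 0.2]
gripper_width: 0.6
gripper_force: 0.0
time_s: 39.58
tool_pos: [411.3, -294.3, 62.4]
ee_rot: [[0.958, 0.286, -0.001], [0.286, -0.958, 0.001], [-0.001, -0.001, -1.0]]
contact_force: [0.1, 0.5, 0.9]
gripper_width: 0.5
gripper_force: 0.0
time_s: 40.0
tool_pos: [412.1, -294.9, 63.4]
ee_rot: [[0.958, 0.286, 0.001], [0.286, -0.958, -0.001], [0.001, 0.001, -1.0]]
contact_force: [0.6, -0.1, 3.0]
gripper_width: 0.117
gripper_force: 79.9
t 40.0 p [ 412.1 -294.9   63.4] yaw 16.60 F [ 0.6 -0.1  3. ] w 0.117 q [ 0.6  0.5 -0.   2.1  0.   0.6 -0.8] zaxis [ 0. -0. -1.]
d [162.8  96.9 -86.4] n 4.994349997655093 rz -1.082
```

```bash
python3 steer.py '{"ticks":[[0,0,-40,0,0,-0.12,0],[0,0,-80,0,0,-0.24,0],[0,0,-95,0,0,-0.36,0],[0,0,-95,0,0,-0.48,0],[0,0,-95,0,0,-0.6,0]]}'
python3 steer.py '{"ticks":[[0,0,0,0,0,-0.482,0],[0,0,0,0,0,-0.482,0],[0,0,0,0,0,-0.482,0],[0,0,0,0,0,-0.482,0],[0,0,0,0,0,-0.482,0]]}'
python3 w.py 595.6 -340.1 134 78.6
```

```text
time_s: 40.42
tool_pos: [412.3, -295.2, 159.4]
ee_rot: [[0.625, 0.781, 0.003], [0.781, -0.625, -0.002], [-0.0, 0.003, -1.0]]
contact_force: [0.6, -0.2, -1.3]
gripper_width: 0.122
gripper_force: 79.2
time_s: 40.83
tool_pos: [411.4, -294.7, 157.6]
ee_rot: [[0.196, 0.981, -0.0], [0.981, -0.196, 0.0], [0.0, -0.0, -1.0]]
contact_force: [0.1, -0.3, -0.9]
gripper_width: 0.119
gripper_force: 79.2
t 40.8 p [ 411.4 -294.7  157.6] yaw 78.73 F [ 0.1 -0.3 -0.9] w 0.119 q [ 0.8  0.4 -0.3  2.   0.1  0.8  0.2] zaxis [-0.  0. -1.]
d [ -8.6 189.5  23.6] n 4.584830067284904 rz 0.002
```

```bash
python3 steer.py '{"ticks":[[-8.6,189.5,0,0,0,0,0],[-8.6,189.5,0,0,0,0,0],[-8.6,189.5,0,0,0,0,0],[-8.6,189.5,0,0,0,0,0],[-8.6,189.5,10,0,0,0,0]]}'
python3 steer.py '{"ticks":[[0,0,14,0,0,0,0],[0,0,20,0,0,0,0],[0,0,20,0,0,0,0],[0,0,20,0,0,0,0],[0,0,20,0,0,0,0]]}'
python3 steer.py '{"ticks":[[0,0,0,0,0,0,0],[0,0,0,0,0,0,0],[0,0,0,0,0,0,0]]}'
python3 w.py 595.6 -340.1 120 78.6
```

```text
time_s: 41.25
tool_pos: [601.1, -341.3, 149.5]
ee_rot: [[0.2, 0.98, 0.006], [0.98, -0.2, -0.002], [-0.001, 0.006, -1.0]]
contact_force: [-0.4, 0.6, -0.8]
gripper_width: 0.114
gripper_force: 79.2
time_s: 41.67
tool_pos: [595.0, -340.9, 128.5]
ee_rot: [[0.199, 0.98, 0.0], [0.98, -0.199, -0.001], [-0.001, 0.0, -1.0]]
contact_force: [-0.5, 0.0, -0.9]
gripper_width: 0.118
gripper_force: 79.1
time_s: 41.92
tool_pos: [595.7, -340.9, 128.7]
ee_rot: [[0.198, 0.98, 0.001], [0.98, -0.198, -0.001], [-0.001, 0.001, -1.0]]
contact_force: [0.2, 0.3, -1.9]
gripper_width: 0.114
gripper_force: 79.1
t 41.9 p [ 595.7 -340.9  128.7] yaw 78.56 F [ 0.2  0.3 -1.9] w 0.114 q [ 0.6  0.7 -0.2  1.6  0.2  0.9  0.1] zaxis [ 0. -0. -1.]
d [ 0.8 -0.3  8.7] n 0.20907026761425304 rz -0.001
```

```bash
python3 steer.py '{"ticks":[[0.8,-0.3,2,0,0,0,0],[0.8,-0.3,5,0,0,0,0],[0.8,-0.3,8,0,0,0,0],[0.8,-0.3,10,0,0,0,0]]}'
python3 w.py 595.6 -340.1 120 78.6
```

```text
time_s: 42.25
tool_pos: [595.4, -339.6, 117.1]
ee_rot: [[0.198, 0.98, -0.001], [0.98, -0.198, 0.0], [0.0, -0.001, -1.0]]
contact_force: [-0.6, -0.2, -0.9]
gripper_width: 0.12
gripper_force: 79.1
t 42.2 p [ 595.4 -339.6  117.1] yaw 78.60 F [-0.6 -0.2 -0.9] w 0.120 q [ 0.6  0.7 -0.2  1.6  0.2  0.9  0.1] zaxis [-0.  0. -1.]
d [-0.5  0.3 -2.9] n 0.07058822619792661 rz -0.000
```

Origin 54 with no contact force: entering cleanly.

```bash
python3 steer.py '{"ticks":[[0,0,3,0,0,0,0],[0,0,6,0,0,0,0],[0,0,9,0,0,0,0],[0,0,9,0,0,0,0]]}'
python3 w.py
python3 steer.py '{"ticks":[[0,0,4,0,0,0,0],[0,0,8,0,0,0,0],[0,0,8,0,0,0,0]]}'
python3 w.py 595.6 -340.1 94.3 78.6
```

```text
time_s: 42.58
tool_pos: [595.2, -339.5, 107.7]
ee_rot: [[0.198, 0.98, -0.001], [0.98, -0.198, 0.001], [0.0, -0.001, -1.0]]
contact_force: [0.3, 0.2, -1.5]
gripper_width: 0.12
gripper_force: 79.1
t 42.6 p [ 595.2 -339.5  107.7] yaw 78.60 F [ 0.3  0.2 -1.5] w 0.120 q [ 0.6  0.7 -0.2  1.6  0.2  0.9  0.1] zaxis [-0.  0. -1.]
time_s: 42.83
tool_pos: [595.7, -339.8, 100.8]
ee_rot: [[0.198, 0.98, 0.0], [0.98, -0.198, -0.0], [-0.0, 0.0, -1.0]]
contact_force: [-1.6, 1.0, 5.7]
gripper_width: 0.12
gripper_force: 80.1
t 42.8 p [ 595.7 -339.8  100.8] yaw 78.59 F [-1.6  1.   5.7] w 0.120 q [ 0.6  0.7 -0.2  1.6  0.2  0.9  0.1] zaxis [ 0. -0. -1.]
d [-0.3 -0.   6.5] n 0.15536509960035477 rz -0.000
```

```bash
python3 steer.py '{"ticks":[[0,0,4,0,0,0,0],[0,0,7.5,0,0,0,0],[0,0,7.5,0,0,0,0],[0,0,7.5,0,0,0,0]]}'
python3 w.py
python3 steer.py '{"ticks":[[0,0,0,0,0,0.12,0],[0,0,0,0,0,0.24,0],[0,0,0,0,0,0.36,0],[0,0,0,0,0,0.48,0],[0,0,0,0,0,0.6,0]]}'
python3 steer.py '{"ticks":[[0,0,0,0,0,0.12,0],[0,0,0,0,0,0.24,0],[0,0,0,0,0,0.36,0],[0,0,0,0,0,0.48,0],[0,0,0,0,0,0.6,0]]}'
python3 steer.py '{"ticks":[[0,0,0,0,0,0.109,0],[0,0,0,0,0,0.109,0],[0,0,0,0,0,0.109,0]]}'
python3 w.py 595.6 -340.1 94.3 3.6
```

```text
time_s: 43.17
tool_pos: [595.9, -339.9, 94.3]
ee_rot: [[0.198, 0.98, 0.0], [0.98, -0.198, -0.001], [-0.0, 0.001, -1.0]]
contact_force: [-2.8, 1.3, 6.8]
gripper_width: 0.119
gripper_force: 80.4
t 43.2 p [ 595.9 -339.9   94.3] yaw 78.59 F [-2.8  1.3  6.8] w 0.119 q [ 0.6  0.7 -0.2  1.6  0.2  0.9  0.1] zaxis [ 0. -0. -1.]
time_s: 43.58
tool_pos: [597.5, -340.3, 95.2]
ee_rot: [[0.721, 0.693, 0.004], [0.693, -0.721, -0.002], [0.002, 0.004, -1.0]]
contact_force: [-0.5, 0.1, 7.5]
gripper_width: 0.118
gripper_force: 80.3
time_s: 44.0
tool_pos: [596.8, -340.0, 94.9]
ee_rot: [[0.986, 0.166, 0.003], [0.166, -0.986, -0.001], [0.002, 0.002, -1.0]]
contact_force: [-1.9, 1.3, 6.4]
gripper_width: 0.117
gripper_force: 80.2
time_s: 44.25
tool_pos: [596.8, -340.1, 94.9]
ee_rot: [[0.998, 0.063, 0.002], [0.063, -0.998, -0.002], [0.002, 0.002, -1.0]]
contact_force: [-1.3, 1.4, 6.9]
gripper_width: 0.119
gripper_force: 80.3
t 44.2 p [ 596.8 -340.1   94.9] yaw 3.60 F [-1.3  1.4  6.9] w 0.119 q [ 0.4  0.7  0.1  1.6 -0.1  0.8 -1. ] zaxis [ 0. -0. -1.]
d [-1.2 -0.   0.6] n 0.03142575647790222 rz -0.000
```

```bash
python3 steer.py '{"ticks":[[-1,0,-3,0,0,0,0],[-1,0,-7,0,0,0,0],[-1,0,-7,0,0,0,0],[-1,0,-9,0,0,0,0],[-1,0,-9,0,0,0,0]]}'
python3 w.py
python3 steer.py '{"ticks":[[0,0,0,0,0,0,0.4],[0,0,0,0,0,0,0.5],[0,0,0,0,0,0,0.5],[0,0,-35,0,0,0,0.5],[0,0,-70,0,0,0,0.6]]}'
python3 steer.py '{"ticks":[[-90,-170,0,0,0,0,0.8],[-90,-170,0,0,0,0,0.8],[-90,-170,0,0,0,0,0.8],[-90,-170,0,0,0,0,0.8],[-90,-170,0,0,0,0,0.8]]}'
python3 steer.py '{"ticks":[[-10,-110,0,0,0,0,0.8],[-10,-110,0,0,0,0,0.8],[-10,-110,0,0,0,0,0.8],[-10,-110,0,0,0,0,0.8]]}'
python3 - <<'E'
from h import *
C={n:robot.camera(n) for n in("top","scene")}
a=C["top"]["color"][120:290,100:440,::-1]
cv2.imwrite("pics/g.png",cv2.resize(a,None,fx=2.35,fy=2.35,interpolation=cv2.INTER_CUBIC))
crop(C["scene"],170,120,180,135,4.4,"pics/h.png")
E
python3 w.py
```

```text
time_s: 44.67
tool_pos: [596.3, -339.8, 101.4]
ee_rot: [[0.998, 0.063, 0.003], [0.063, -0.998, -0.001], [0.003, 0.001, -1.0]]
contact_force: [6.6, -1.8, -7.4]
gripper_width: 0.115
gripper_force: 84.2
t 44.7 p [ 596.3 -339.8  101.4] yaw 3.64 F [ 6.6 -1.8 -7.4] w 0.115 q [ 0.4  0.7  0.1  1.6 -0.1  0.9 -1. ] zaxis [ 0. -0. -1.]
time_s: 45.08
tool_pos: [592.5, -339.0, 170.3]
ee_rot: [[0.998, 0.062, -0.006], [0.062, -0.998, 0.003], [-0.006, -0.003, -1.0]]
contact_force: [1.9, -1.0, 0.4]
gripper_width: 0.597
gripper_force: 0.0
time_s: 45.5
tool_pos: [491.4, -172.2, 172.2]
ee_rot: [[0.998, 0.065, -0.002], [0.065, -0.998, 0.002], [-0.002, -0.002, -1.0]]
contact_force: [0.2, -0.2, 0.0]
gripper_width: 0.799
gripper_force: 0.0
time_s: 45.83
tool_pos: [476.1, -60.5, 172.5]
ee_rot: [[0.997, 0.071, -0.001], [0.071, -0.997, 0.002], [-0.001, -0.002, -1.0]]
contact_force: [-0.1, 0.1, -0.5]
gripper_width: 0.799
gripper_force: 0.0
t 45.9 p [477.2 -65.9 172.6] yaw 3.74 F [ 0.3 -0.7  0.4] w 0.797 q [ 0.1  0.3  0.   2.1 -0.   0.8 -1.4] zaxis [ 0. -0. -1.]
```

View pics/g.png

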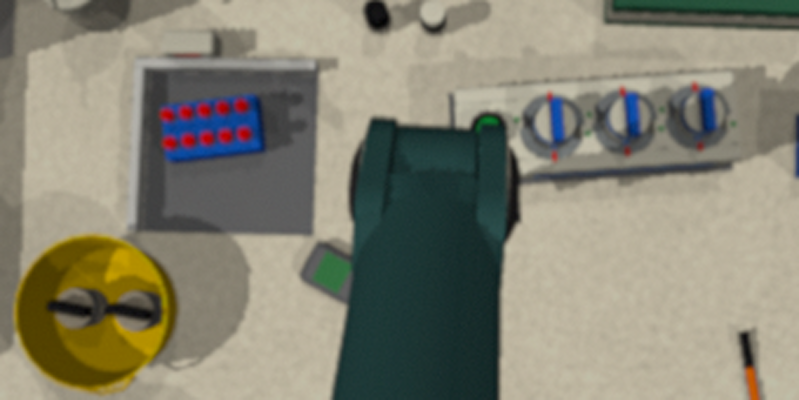

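View pics/h.png

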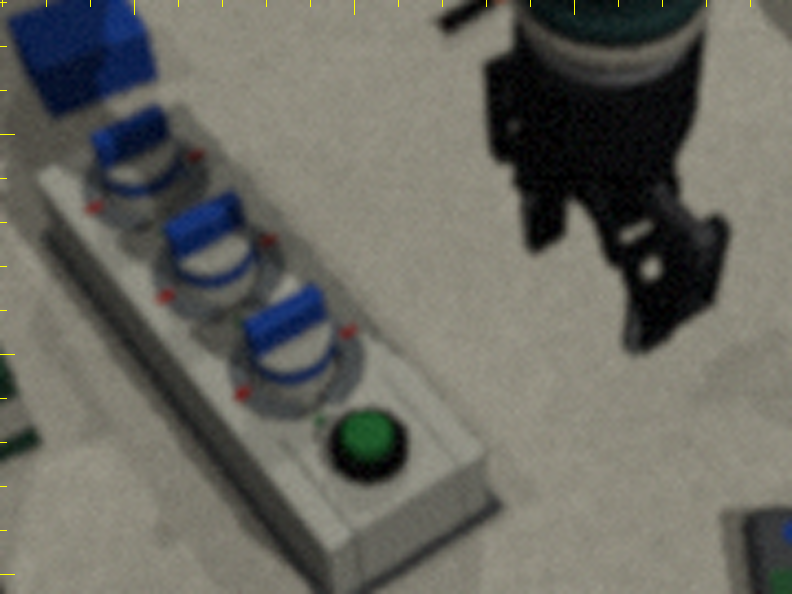

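All three fresh cartridges are locked with wings between the red marks, both used ones are in the tub, and the rack is unmoved at (212,127) in the crop. Next I square the rack, pushing its −x face with spread fingers.

```bash
python3 steer.py '{"ticks":[[29,-196,0,0,0,0.083,0.8],[29,-196,0,0,0,0.083,0.8],[29,-196,0,0,0,0.083,0.8],[29,-196,0,0,0,0.083,0.8],[29,-196,0,0,0,0.083,0.8]]}'
python3 steer.py '{"ticks":[[10,-70,0,0,0,0,0.8],[10,-70,40,0,0,0,0.8],[10,-70,80,0,0,0,0.8],[10,-70,110,0,0,0,0.8],[10,-70,110,0,0,0,0.8]]}'
python3 steer.py '{"ticks":[[0,0,0,0,0,0,0.8],[0,0,0,0,0,0,0.8]]}'
python3 w.py 527 202 20 -1.2
```

```text
time_s: 46.35
tool_pos: [494.7, 132.5, 172.5]
ee_rot: [[1.0, -0.021, 0.001], [-0.021, -1.0, 0.0], [0.001, -0.0, -1.0]]
contact_force: [-0.6, 0.2, -0.0]
gripper_width: 0.799
gripper_force: 0.0
time_s: 46.77
tool_pos: [501.6, 197.5, 55.7]
ee_rot: [[1.0, -0.021, -0.011], [-0.021, -1.0, -0.006], [-0.011, 0.006, -1.0]]
contact_force: [-0.0, -0.6, 0.5]
gripper_width: 0.796
gripper_force: 0.0
time_s: 46.93
tool_pos: [507.1, 199.6, 63.7]
ee_rot: [[1.0, -0.023, 0.002], [-0.023, -1.0, 0.0], [0.002, -0.0, -1.0]]
contact_force: [0.3, -0.9, 0.1]
gripper_width: 0.798
gripper_force: 0.0
t 46.9 p [507.1 199.6  63.7] yaw -1.30 F [ 0.3 -0.9  0.1] w 0.798 q [-0.4  0.6 -0.1  2.   0.1  0.6 -2.1] zaxis [ 0.  0. -1.]
d [19.8 -2.9 43.8] n 1.1537486825512269 rz -0.002
```

```bash
python3 steer.py '{"ticks":[[0,-2.9,22,0,0,0,0.8],[0,-2.9,38,0,0,0,0.8],[0,-2.9,44,0,0,0,0.8],[0,-2.9,44,0,0,0,0.8],[0,-2.9,44,0,0,0,0.8]]}'
python3 w.py
python3 steer.py '{"ticks":[[10,0,0,0,0,0,0.8],[20,0,0,0,0,0,0.8],[28,0,0,0,0,0,0.8],[36,0,0,0,0,0,0.8],[44,0,0,0,0,0,0.8]]}'
python3 steer.py '{"ticks":[[6,0,0,0,0,0,0.8],[12,0,0,0,0,0,0.8],[18,0,0,0,0,0,0.8],[22,0,0,0,0,0,0.8],[24,0,0,0,0,0,0.8]]}'
python3 w.py 586 202 20 -1.2
```

```text
time_s: 47.35
tool_pos: [506.8, 203.4, 20.1]
ee_rot: [[1.0, -0.021, 0.003], [-0.021, -1.0, 0.001], [0.003, -0.001, -1.0]]
contact_force: [0.1, -0.3, 0.0]
gripper_width: 0.795
gripper_force: 0.0
t 47.4 p [506.8 203.4  20.1] yaw -1.21 F [ 0.1 -0.3  0. ] w 0.795 q [-0.4  0.6 -0.1  2.   0.1  0.5 -2.1] zaxis [ 0.  0. -1.]
time_s: 47.77
tool_pos: [550.3, 202.7, 18.5]
ee_rot: [[1.0, -0.02, -0.0], [-0.02, -1.0, 0.0], [-0.0, -0.0, -1.0]]
contact_force: [-2.1, 0.3, 1.2]
gripper_width: 0.801
gripper_force: 0.8
time_s: 48.18
tool_pos: [574.0, 201.8, 18.0]
ee_rot: [[1.0, -0.021, 0.0], [-0.021, -1.0, -0.0], [0.0, 0.0, -1.0]]
contact_force: [-2.5, -0.2, 1.8]
gripper_width: 0.798
gripper_force: 1.2
t 48.2 p [574.  201.8  18. ] yaw -1.18 F [-2.5 -0.2  1.8] w 0.798 q [-0.3  0.7 -0.1  1.8  0.1  0.6 -2. ] zaxis [ 0. -0. -1.]
d [12.  -0.4 -2. ] n 0.29220126056739426 rz 0.000
```

```bash
python3 steer.py '{"ticks":[[3,0,0,0,0,0,0.8],[6,0,0,0,0,0,0.8],[8,0,0,0,0,0,0.8],[10,0,0,0,0,0,0.8],[10,0,0,0,0,0,0.8]]}'
python3 w.py
python3 steer.py '{"ticks":[[2,0,0,0,0,0,0.8],[4,0,0,0,0,0,0.8],[5,0,0,0,0,0,0.8],[5,0,0,0,0,0,0.8]]}'
python3 w.py
```

```text
time_s: 48.6
tool_pos: [584.1, 201.8, 18.3]
ee_rot: [[1.0, -0.02, 0.001], [-0.02, -1.0, 0.0], [0.001, -0.0, -1.0]]
contact_force: [-0.5, 0.9, -0.6]
gripper_width: 0.802
gripper_force: 0.0
t 48.6 p [584.1 201.8  18.3] yaw -1.17 F [-0.5  0.9 -0.6] w 0.802 q [-0.3  0.7 -0.1  1.8  0.1  0.6 -2. ] zaxis [ 0.  0. -1.]
time_s: 48.93
tool_pos: [586.7, 202.0, 18.2]
ee_rot: [[1.0, -0.02, -0.004], [-0.02, -1.0, -0.001], [-0.004, 0.001, -1.0]]
contact_force: [-5.6, -0.2, 3.9]
gripper_width: 0.801
gripper_force: 3.0
t 48.9 p [586.7 202.   18.2] yaw -1.17 F [-5.6 -0.2  3.9] w 0.801 q [-0.3  0.7 -0.1  1.8  0.1  0.6 -2. ] zaxis [-0. -0. -1.]
```

```bash
python3 steer.py '{"ticks":[[3,0,0,0,0,0,0.8],[6,0,0,0,0,0,0.8],[6,0,0,0,0,0,0.8],[6,0,0,0,0,0,0.8]]}'
python3 w.py
python3 steer.py '{"ticks":[[-20,0,0,0,0,0,0.8],[-40,0,0,0,0,0,0.8],[-40,0,-60,0,0,0,0.6],[-40,0,-110,0,0,0,0.4],[-40,0,-140,0,0,0,0.4]]}'
python3 - <<'E'
from h import *
C={n:robot.camera(n) for n in("top","scene")}
crop(C["scene"],250,270,170,130,4.6,"pics/i.png")
E
python3 w.py 628 110 160 -1.2
```

```text
time_s: 49.27
tool_pos: [586.9, 202.0, 17.5]
ee_rot: [[1.0, -0.021, -0.015], [-0.021, -1.0, -0.003], [-0.015, 0.003, -1.0]]
contact_force: [-19.6, -1.4, 13.0]
gripper_width: 0.799
gripper_force: 9.9
t 49.3 p [586.9 202.   17.5] yaw -1.20 F [-19.6  -1.4  13. ] w 0.799 q [-0.3  0.7 -0.1  1.8  0.1  0.7 -2. ] zaxis [-0. -0. -1.]
time_s: 49.68
tool_pos: [554.2, 202.4, 144.5]
ee_rot: [[1.0, -0.02, -0.0], [-0.02, -1.0, -0.0], [-0.0, 0.0, -1.0]]
contact_force: [0.9, 0.6, 0.4]
gripper_width: 0.407
gripper_force: 0.0
t 49.8 p [559.5 204.4 151. ] yaw -1.17 F [ 0.1 -0.  -0. ] w 0.402 q [-0.3  0.5 -0.1  1.8  0.1  0.8 -2. ] zaxis [ 0.  0. -1.]
d [70.5 92.9 -8.6] n 2.8055289152864726 rz 0.000
```

View pics/i.png

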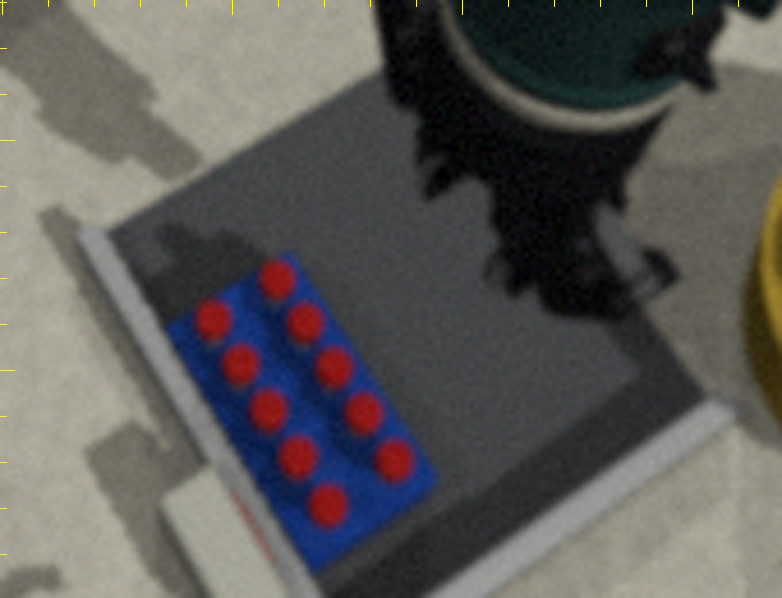

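```bash
python3 steer.py '{"ticks":[[69,94,0,0,0,-0.12,0.15],[69,94,0,0,0,-0.24,0.15],[69,94,0,0,0,-0.36,0.15],[69,94,0,0,0,-0.48,0.15],[69,94,0,0,0,-0.6,0.15]]}'
python3 steer.py '{"ticks":[[0,0,0,0,0,-0.6,0.15],[0,0,0,0,0,-0.6,0.15],[0,0,0,0,0,-0.6,0.15],[0,0,0,0,0,-0.6,0.15],[0,0,0,0,0,-0.6,0.15]]}'
python3 steer.py '{"ticks":[[0,0,30,0,0,-0.12,0.15],[0,0,60,0,0,-0.24,0.15],[0,0,90,0,0,-0.371,0.15],[0,0,90,0,0,-0.371,0.15],[0,0,90,0,0,-0.371,0.15]]}'
python3 steer.py '{"ticks":[[0,0,0,0,0,0,0.15],[0,0,0,0,0,0,0.15]]}'
python3 w.py 629 110 20 88.8
```

```text
time_s: 50.2
tool_pos: [623.4, 103.4, 142.9]
ee_rot: [[0.836, 0.548, 0.002], [0.548, -0.836, -0.001], [0.001, 0.002, -1.0]]
contact_force: [-0.4, 1.3, 0.3]
gripper_width: 0.151
gripper_force: 0.0
time_s: 50.62
tool_pos: [622.0, 106.9, 143.0]
ee_rot: [[0.376, 0.927, 0.001], [0.927, -0.376, 0.0], [0.001, 0.001, -1.0]]
contact_force: [-0.3, -0.4, -0.2]
gripper_width: 0.149
gripper_force: 0.0
time_s: 51.03
tool_pos: [620.6, 106.7, 51.8]
ee_rot: [[0.024, 1.0, -0.003], [1.0, -0.024, -0.0], [-0.0, -0.003, -1.0]]
contact_force: [0.1, 0.4, -0.6]
gripper_width: 0.149
gripper_force: 0.0
time_s: 51.2
tool_pos: [623.2, 107.6, 55.5]
ee_rot: [[0.022, 1.0, 0.004], [1.0, -0.022, 0.001], [0.001, 0.004, -1.0]]
contact_force: [-0.1, 0.8, 0.4]
gripper_width: 0.151
gripper_force: 0.0
t 51.2 p [623.2 107.6  55.5] yaw 88.73 F [-0.1  0.8  0.4] w 0.151 q [ 0.1  0.7 -0.4  1.7  0.4  0.8 -0.5] zaxis [ 0.  0. -1.]
d [ 2.5  5.6 35.6] n 0.8653452915657384 rz -0.001
```

```bash
python3 steer.py '{"ticks":[[0,5.5,20,0,0,0,0.15],[0,5.5,35,0,0,0,0.15],[0,5.5,35,0,0,0,0.15],[10,5.5,35,0,0,0,0.15],[20,5.5,35,0,0,0,0.15]]}'
python3 steer.py '{"ticks":[[7,0,0,0,0,0,0.15],[14,0,0,0,0,0,0.15],[20,0,0,0,0,0,0.15],[26,0,0,0,0,0,0.15],[30,0,0,0,0,0,0.15]]}'
python3 w.py
python3 steer.py '{"ticks":[[2,0,0,0,0,0,0.15],[4,0,0,0,0,0,0.15],[6,0,0,0,0,0,0.15],[6,0,0,0,0,0,0.15]]}'
python3 w.py
```

```text
time_s: 51.62
tool_pos: [627.7, 127.4, 19.0]
ee_rot: [[0.022, 1.0, 0.001], [1.0, -0.022, 0.0], [0.0, 0.001, -1.0]]
contact_force: [-0.1, 0.6, -1.0]
gripper_width: 0.15
gripper_force: 0.0
time_s: 52.03
tool_pos: [628.2, 157.7, 18.7]
ee_rot: [[0.02, 1.0, 0.001], [1.0, -0.02, -0.0], [-0.0, 0.001, -1.0]]
contact_force: [-0.3, -2.5, 1.9]
gripper_width: 0.148
gripper_force: 1.3
t 52.0 p [628.2 157.7  18.7] yaw 88.87 F [-0.3 -2.5  1.9] w 0.148 q [-0.   0.8 -0.4  1.7  0.4  0.7 -0.6] zaxis [ 0. -0. -1.]
time_s: 52.37
tool_pos: [628.0, 163.3, 18.1]
ee_rot: [[0.02, 1.0, -0.0], [1.0, -0.02, 0.0], [0.0, -0.0, -1.0]]
contact_force: [-0.1, -0.5, 0.9]
gripper_width: 0.148
gripper_force: 0.5
t 52.4 p [628.  163.3  18.1] yaw 88.85 F [-0.1 -0.5  0.9] w 0.148 q [-0.1  0.8 -0.4  1.7  0.4  0.7 -0.6] zaxis [-0.  0. -1.]
```

```bash
python3 steer.py '{"ticks":[[2,0,0,0,0,0,0.15],[3,0,0,0,0,0,0.15],[3,0,0,0,0,0,0.15]]}'
python3 w.py
python3 steer.py '{"ticks":[[2,0,0,0,0,0,0.15],[4,0,0,0,0,0,0.15],[6,0,0,0,0,0,0.15],[6,0,0,0,0,0,0.15]]}'
python3 w.py
```

```text
time_s: 52.62
tool_pos: [628.0, 166.4, 18.1]
ee_rot: [[0.02, 1.0, -0.0], [1.0, -0.02, 0.0], [0.0, -0.0, -1.0]]
contact_force: [-0.5, -1.0, 0.7]
gripper_width: 0.147
gripper_force: 0.5
t 52.6 p [628.  166.4  18.1] yaw 88.86 F [-0.5 -1.   0.7] w 0.147 q [-0.1  0.8 -0.4  1.7  0.4  0.7 -0.6] zaxis [-0.  0. -1.]
time_s: 52.95
tool_pos: [628.0, 166.6, 18.1]
ee_rot: [[0.023, 1.0, -0.003], [1.0, -0.023, -0.008], [-0.008, -0.003, -1.0]]
contact_force: [-2.9, -11.5, 6.9]
gripper_width: 0.143
gripper_force: 5.9
t 53.0 p [628.  166.6  18.1] yaw 88.70 F [ -2.9 -11.5   6.9] w 0.143 q [-0.1  0.8 -0.3  1.7  0.4  0.7 -0.6] zaxis [-0. -0. -1.]
```

```bash
python3 steer.py '{"ticks":[[-20,0,0,0,0,0,0.15],[-40,0,0,0,0,0,0.15],[-40,0,-40,0,0,0,0.15],[-40,0,-80,0,0,0,0.3],[-40,0,-100,0,0,0.12,0.5]]}'
python3 steer.py '{"ticks":[[0,0,0,0,0,0.6,0.8],[0,0,0,0,0,0.6,0.8],[0,0,0,0,0,0.6,0.8],[0,0,0,0,0,0.6,0.8],[0,0,0,0,0,0.6,0.8]]}'
python3 steer.py '{"ticks":[[0,0,0,0,0,0.6,0.8],[0,0,0,0,0,0.6,0.8],[0,0,0,0,0,0.6,0.8],[0,0,0,0,0,0.6,0.8],[0,0,0,0,0,0.6,0.8]]}'
python3 steer.py '{"ticks":[[0,0,0,0,0,0.251,0.8],[0,0,0,0,0,0.251,0.8],[0,0,0,0,0,0.251,0.8],[0,0,0,0,0,0.251,0.8]]}'
python3 w.py 555 225 118 -1.2
```

```text
time_s: 53.37
tool_pos: [629.1, 133.3, 122.1]
ee_rot: [[0.141, 0.99, 0.004], [0.99, -0.141, 0.003], [0.004, 0.004, -1.0]]
contact_force: [-0.0, 0.5, 0.7]
gripper_width: 0.421
gripper_force: 0.0
time_s: 53.78
tool_pos: [627.3, 133.1, 118.3]
ee_rot: [[0.678, 0.735, 0.0], [0.735, -0.678, 0.001], [0.001, -0.001, -1.0]]
contact_force: [0.4, 1.3, -0.4]
gripper_width: 0.797
gripper_force: 0.0
time_s: 54.2
tool_pos: [627.3, 133.3, 118.1]
ee_rot: [[0.975, 0.224, 0.0], [0.224, -0.975, 0.001], [0.0, -0.001, -1.0]]
contact_force: [0.3, -0.6, -0.1]
gripper_width: 0.8
gripper_force: 0.0
time_s: 54.53
tool_pos: [627.2, 133.1, 118.1]
ee_rot: [[1.0, -0.016, -0.0], [-0.016, -1.0, 0.0], [-0.0, -0.0, -1.0]]
contact_force: [-0.0, 0.2, -0.6]
gripper_width: 0.801
gripper_force: 0.0
t 54.5 p [627.2 133.1 118.1] yaw -0.90 F [-0.   0.2 -0.6] w 0.801 q [-0.2  0.6 -0.   1.7  0.   0.8 -1.9] zaxis [-0.  0. -1.]
d [-73.7 -90.8   0.1] n 2.803957638270281 rz 0.005
```

```bash
python3 steer.py '{"ticks":[[-73.7,-96,0,0,0,0.005,0.8],[-73.7,-96,0,0,0,0.005,0.8],[-73.7,-96,0,0,0,0.005,0.8],[-73.7,-96,0,0,0,0.005,0.8],[-73.7,-96,0,0,0,0.005,0.8]]}'
python3 steer.py '{"ticks":[[0,0,35,0,0,0,0.8],[0,0,70,0,0,0,0.8],[0,0,96,0,0,0,0.8],[0,0,96,0,0,0,0.8],[0,0,96,0,0,0,0.8]]}'
python3 steer.py '{"ticks":[[8,0,0,0,0,0,0.8],[16,0,0,0,0,0,0.8],[24,0,0,0,0,0,0.8],[30,0,0,0,0,0,0.8],[30,0,0,0,0,0,0.8]]}'
python3 w.py 588 229 20 -1.2
```

```text
time_s: 54.95
tool_pos: [553.9, 232.9, 118.4]
ee_rot: [[1.0, -0.016, -0.001], [-0.016, -1.0, 0.002], [-0.001, -0.002, -1.0]]
contact_force: [0.8, -1.0, 0.8]
gripper_width: 0.801
gripper_force: 0.0
time_s: 55.37
tool_pos: [555.6, 227.9, 21.2]
ee_rot: [[1.0, -0.026, -0.002], [-0.026, -1.0, -0.002], [-0.002, 0.002, -1.0]]
contact_force: [0.6, 0.6, 0.3]
gripper_width: 0.797
gripper_force: 0.0
time_s: 55.78
tool_pos: [587.3, 228.8, 23.4]
ee_rot: [[1.0, -0.026, 0.001], [-0.026, -1.0, 0.001], [0.001, -0.001, -1.0]]
contact_force: [0.2, 0.8, 0.2]
gripper_width: 0.802
gripper_force: 0.0
t 55.8 p [587.3 228.8  23.4] yaw -1.49 F [0.2 0.8 0.2] w 0.802 q [-0.4  0.7 -0.   1.8  0.1  0.7 -2.1] zaxis [ 0.  0. -1.]
d [ 0.7 -0.2  3.4] n 0.08214321042254176 rz -0.005
```

```bash
python3 steer.py '{"ticks":[[2,0,2,0,0,0,0.8],[4,0,2,0,0,0,0.8],[6,0,2,0,0,0,0.8],[6,0,2,0,0,0,0.8]]}'
python3 w.py 588 229 20 -1.2
python3 steer.py '{"ticks":[[-20,0,0,0,0,0,0.8],[-40,0,0,0,0,0,0.6],[-40,0,-40,0,0,0,0.3],[-40,0,-80,0,0,0,0],[-40,0,-115,0,0,0,0]]}'
python3 w.py 555 40 135
```

```text
time_s: 56.12
tool_pos: [587.8, 228.4, 19.7]
ee_rot: [[1.0, -0.025, -0.009], [-0.025, -1.0, -0.002], [-0.008, 0.002, -1.0]]
contact_force: [-9.9, -1.2, 8.2]
gripper_width: 0.802
gripper_force: 5.5
t 56.1 p [587.8 228.4  19.7] yaw -1.45 F [-9.9 -1.2  8.2] w 0.802 q [-0.4  0.7 -0.1  1.8  0.1  0.7 -2.1] zaxis [-0. -0. -1.]
d [ 0.2 -0.6 -0.3] n 0.016940749479396836 rz -0.004
time_s: 56.53
tool_pos: [551.9, 229.7, 136.9]
ee_rot: [[1.0, -0.024, 0.001], [-0.024, -1.0, -0.0], [0.001, -0.0, -1.0]]
contact_force: [0.7, 0.2, 0.1]
gripper_width: 0.232
gripper_force: 0.0
t 56.5 p [551.9 229.7 136.9] yaw -1.40 F [0.7 0.2 0.1] w 0.232 q [-0.4  0.5 -0.1  1.8  0.   0.8 -2.1] zaxis [ 0. -0. -1.]
d [  7.8 189.6   1.9] n 4.550401008879249
```

Square and flush against both fences. I go above the button and check everything before pressing.

```bash
python3 steer.py '{"ticks":[[8,190,0,0,0,0,0],[8,190,0,0,0,0,0],[8,190,0,0,0,0,0],[8,190,0,0,0,0,0],[8,190,0,0,0,0,0]]}'
python3 steer.py '{"ticks":[[22,150,0,0,0,0,0],[22,150,0,0,0,0,0],[22,150,0,0,0,0,0],[22,150,0,0,0,0,0],[22,150,0,0,0,0,0]]}'
python3 steer.py '{"ticks":[[0,0,0,0,0,0,0],[0,0,0,0,0,0,0],[0,0,0,0,0,0,0]]}'
python3 - <<'E'
from h import *
C=robot.camera("scene")
a=C["color"][110:420,165:570,::-1]
cv2.imwrite("pics/j.png",cv2.resize(a,None,fx=1.9,fy=1.9,interpolation=cv2.INTER_CUBIC))
T=robot.camera("top"); crop(T,140,135,110,90,6,"pics/k.png")
E
python3 w.py 581 -109 100 3.6
```

```text
time_s: 56.95
tool_pos: [555.2, 33.6, 135.6]
ee_rot: [[1.0, -0.03, 0.001], [-0.03, -1.0, -0.003], [0.001, 0.003, -1.0]]
contact_force: [-0.5, -0.2, -0.5]
gripper_width: 0.001
gripper_force: 0.0
time_s: 57.37
tool_pos: [573.4, -120.0, 135.5]
ee_rot: [[0.999, -0.035, 0.002], [-0.035, -0.999, -0.005], [0.002, 0.005, -1.0]]
contact_force: [-0.5, -0.3, 0.1]
gripper_width: -0.005
gripper_force: 0.0
time_s: 57.62
tool_pos: [573.3, -109.1, 135.2]
ee_rot: [[1.0, -0.023, 0.0], [-0.023, -1.0, 0.001], [0.0, -0.001, -1.0]]
contact_force: [-0.0, 0.0, -0.2]
gripper_width: -0.0
gripper_force: 0.0
t 57.7 p [ 573.3 -109.1  135.3] yaw -1.28 F [-0.5  0.5 -0.9] w 0.000 q [ 0.1  0.5  0.   1.9 -0.   0.8 -1.5] zaxis [ 0.  0. -1.]
d [ 7.7 -0.3 35.3] n 0.8658708738548087 rz -0.085
```

View pics/j.png

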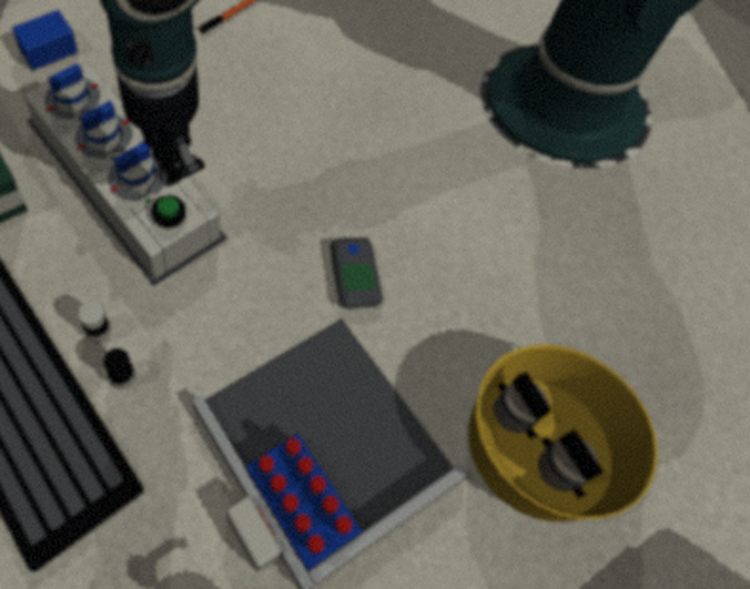

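The rack sits in the fence corner (305,500), all three cartridges are locked, both used ones are in the tub and the bystanders are in place. Pressing start.

```bash
python3 steer.py '{"ticks":[[7.7,0,20,0,0,0,0],[7.7,0,35,0,0,0,0],[7.7,0,39,0,0,0,0],[7.7,0,39,0,0,0,0]]}'
python3 steer.py '{"ticks":[[0,0,4,0,0,0,0],[0,0,8,0,0,0,0],[0,0,11,0,0,0,0],[0,0,14,0,0,0,0],[0,0,14,0,0,0,0]]}'
python3 w.py 581 -109 86
```

```text
time_s: 58.05
tool_pos: [579.9, -110.1, 95.0]
ee_rot: [[1.0, -0.024, -0.003], [-0.024, -1.0, 0.001], [-0.003, -0.0, -1.0]]
contact_force: [-0.6, -0.8, -0.4]
gripper_width: -0.001
gripper_force: 0.0
time_s: 58.47
tool_pos: [581.7, -110.9, 85.8]
ee_rot: [[1.0, -0.025, 0.002], [-0.025, -1.0, 0.0], [0.002, -0.0, -1.0]]
contact_force: [-7.1, 2.0, 22.6]
gripper_width: -0.001
gripper_force: 11.3
t 58.5 p [ 581.7 -110.9   85.8] yaw -1.44 F [-7.1  2.  22.6] w -0.001 q [ 0.1  0.6  0.   1.9 -0.   0.7 -1.5] zaxis [ 0.  0. -1.]
d [-0.8 -1.9 -0.2] n 0.04915595711077768
```

```bash
python3 steer.py '{"ticks":[[0,0,0,0,0,0,0],[0,0,0,0,0,0,0],[0,0,-30,0,0,0,0],[0,0,-70,0,0,0,0],[0,0,-110,0,0,0,0]]}'
python3 steer.py '{"ticks":[[-100,0,0,0,0,0,0],[-100,0,0,0,0,0,0],[-100,0,0,0,0,0,0],[-100,0,0,0,0,0,0]]}'
python3 - <<'E'
from h import *
C=robot.camera("top"); cv2.imwrite("pics/l.png",cv2.resize(C["color"][:,:,::-1],(800,600),interpolation=cv2.INTER_CUBIC))
E
```

```text
time_s: 58.88
tool_pos: [579.9, -111.3, 193.0]
ee_rot: [[1.0, -0.025, -0.002], [-0.025, -1.0, 0.0], [-0.002, -0.0, -1.0]]
contact_force: [0.5, 0.2, 0.8]
gripper_width: -0.002
gripper_force: 0.0
time_s: 59.22
tool_pos: [476.8, -109.1, 192.6]
ee_rot: [[1.0, -0.027, -0.002], [-0.027, -1.0, -0.0], [-0.002, 0.0, -1.0]]
contact_force: [-0.1, -0.6, 0.4]
gripper_width: -0.004
gripper_force: 0.0
```

View pics/l.png

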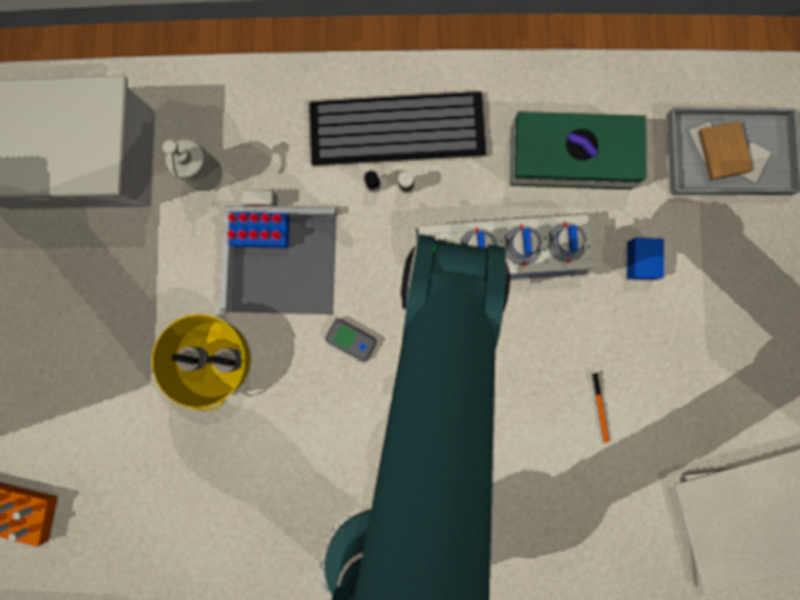

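The rack is flush in the corner (258,229), the cartridges are locked, and both used ones are in the tub. Handing in.

```bash
python3 -c "
from plant import robot
print(robot.close_job())"
```

```text
the job is handed in; nothing more can be done
None
```

The job is done and handed in at about 59 s: both used cartridges are in the tub, the three fresh ones are locked in the dock (one knocked the bay 2 rim at 79 N going in and was regripped), the rack is flush in the fence corner, and start was pressed fully at the end.

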